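Fetch the rear tea infuser from a crowded hook

ROBOT

A 6-joint arm with a two-finger parallel gripper is mounted at the origin on a cart in front of the work surface, level with it; the furniture and walls round the work are solid. World frame = base frame: x ahead of the robot, y to its left, z up, the work surface at z = 0. Lengths are in mm, angles in rad, forces in N, time in s.
With the tool pointing down it reaches from about 275 to 750 mm from the base axis. Payload 10.2 kg.
Tool frame: the origin (TCP) lies midway between the tips of the shut fingers; the grasp point (between the pads) lies 19 mm behind it; z points along the fingers, y is the direction in which the jaws open and shut (so a half turn about z gives the same grasp; the last joint's range is limited). The gripper opens to 85 mm and grips with 20 to 120 N. Pads are 22 mm wide; open, the fingers measure 114 mm over their backs; the gripper's body (76 mm by 85 mm) begins 54 mm behind the grasp point. The pads swing forward as they close: fully open they stand 13 mm farther back than shut.
Start: joints at [0.917, 0.313, 1.498, -0, 1.331, -0.223], TCP at [219.252, 477.032, 231.294] pointing down, gripper open.
Joint ranges: [-2.94, 2.94], [-0.97, 2.17], [0.19, 2.56], [-1.23, 4.37], [0.02, 3.11], [-2.88, 2.88]. Speed limits (rad/s): [2.39, 2.39, 3.01, 3.14, 3.14, 3.14].

INTERFACE

Orientations are given as a unit quaternion [w, x, y, z].
In Python, from rig import sense, optics, ctrl gives the robot as it stands.
- The arm moves only by the tool play_rows, never from a script. Its argument "plan" is a list of rows, each a list of 7 numbers: the shift along the world's x, y, z in mm, then the turn, a rotation vector about the world's x, y, z in rad, then the opening, from -1 (shut) to 1 (fully open), so that 0 is half open. A call has 1 to 5 rows; each row shifts and turns the pose as measured when the row begins; what a row does not reach is not made up. A row lasts 1/12 s, in which the tool goes at most 41.7 mm and 7.16 degrees, less where a joint would pass 70% of its speed; a pose out of reach is approached as far as the arm can. A call is refused whole if a number of a shift passes 41.7 or a number of a turn 0.125, either way. A call with a gripper value outside its range is refused whole. The fingers move at their own pace and stop on an object; "grip_force" is the grip in N (left out, the last holds). Time passes only in rows, so rows that do not move let the fingers close. It gives the time, the measured TCP pose, the force and the opening at its end, in the units of the state.
- sense(): the state, without advancing time (a new reading comes with each control period).
- optics.capture(name): name is "scene" or "side" or "wrist"; returns a dict with "img" (480x640x3 uint8, blue, green, red), "fx", "fy", "cx", "cy" (pixels), "dist" ([k1, k2, p1, p2, k3] as OpenCV has them; the pictures are not rectified), "world_to_cam" (4x4, takes a point from world to camera coordinates). Camera axes: x right, y up, looking along -z (the intrinsics and any distortion apply to the point x, -y, -z); pixel columns grow to the right and rows downward; lengths in mm; the calibration is good to about 2 mm. A picture is of the moment at which its call begins. There is no depth.
- ctrl.finish_job(): hands the job in, once; it reports no verdict.
The state is a dict: "time_s": time; "joints": joint angles; "dq": joint speeds; "tau": joint torques, N m; "eef_pos": TCP position; "ee_rot": TCP orientation; "force": force on the tool from outside, world axes, zero at the start; "wrist_torque": the same for the moment, N m; "grip_width": opening from 0.0 (shut) to 1.0 (fully open).
Only numpy, scipy, OpenCV 4.12 (cv2) and the standard library are available. Lean on these libraries where they do the work, as an engineer would, in place of code of your own. Each camera call takes 0.05 s, during which the arm holds its last target. There are 200 camera calls.

TASK

Hang the yellow and the green tea infuser over onto the bar of the spare hook, so that the blue one at the back of the crowded hook comes free. Then take the blue infuser off its hook and lower it gently into the white mug, to stand upright on the mug's floor. Leave the mug where it is and do not disturb the other things on the worktop.

Things in the scene. Friction and masses are not known exactly. Their poses are not given: they have to be found in the camera images.
- blue_infuser: Steel tea infuser with blue grip, loose, ~0.12 kg, 130 mm tall. Origin: centre of underside, z up. Basket 39 mm across, lid 42 mm, top at 42 mm. Two legs rise from the lid to a flat strap (14 mm along x, 36 along y, 87 to 90 mm up): window 30 mm wide (y), 45 high, open along x, for the hook's bar. Hangs rearmost.
- yellow_infuser: Steel tea infuser with yellow grip, loose, ~0.12 kg, 130 mm tall. Origin: centre of underside, z up. Basket 39 mm across, lid 42 mm, top at 42 mm. Two legs rise from the lid to a flat strap (14 mm along x, 36 along y, 87 to 90 mm up): window 30 mm wide (y), 45 high, open along x, for the hook's bar. Hangs in the middle or at the front.
- green_infuser: Steel tea infuser with green grip, loose, ~0.12 kg, 130 mm tall. Origin: centre of underside, z up. Basket 39 mm across, lid 42 mm, top at 42 mm. Two legs rise from the lid to a flat strap (14 mm along x, 36 along y, 87 to 90 mm up): window 30 mm wide (y), 45 high, open along x, for the hook's bar. Hangs in the middle or at the front.
- blue_infuser_grip (a point): centre of the blue grip block, 22 (x) x 16 (y) x 28 (z) mm, 116 mm above the infuser's underside; a stem joins it to the strap, whose top is 12 mm below the block
- yellow_infuser_grip (a point): centre of the yellow grip block, 22 (x) x 16 (y) x 28 (z) mm, 116 mm above the infuser's underside; a stem joins it to the strap, whose top is 12 mm below the block
- green_infuser_grip (a point): centre of the green grip block, 22 (x) x 16 (y) x 28 (z) mm, 116 mm above the infuser's underside; a stem joins it to the strap, whose top is 12 mm below the block
- crowded_hook: Hook stand, fixed. Origin on the worktop under mid-bar; the bar points along -x, to the robot's side. Foot 84 mm wide, x -60 to 125, 12 thick. Post 30 mm wide at x 86 to 102. On it a wooden tray 110 mm wide, x 70 to 156, z 266 to 308 mm, overhangs the bar's rear: lean the gripper back towards the tip to reach in there. The three infusers hang here, ~50 mm apart. A lemon is in its tray.
- crowded_hook_bar (a point): crowded hook: on the bar's top face, 150 mm above the worktop, above the stand's origin; axes as the stand's. Flat bar 14 mm wide (y), 8 mm thick, usable from x = -80 to +86 mm; at x = -86 to -80 mm a tip rises 10 mm above the top face. A hung infuser's strap rests flat on the bar, its underside 63 mm above the worktop
- spare_hook: Hook stand, fixed. Origin on the worktop under mid-bar; the bar points along -x, to the robot's side. Foot 84 mm wide, x -60 to 125, 12 thick. Post 30 mm wide at x 86 to 102. On it a wooden tray 110 mm wide, x 70 to 156, z 266 to 308 mm, overhangs the bar's rear: lean the gripper back towards the tip to reach in there. Empty; a match box is in its tray. May stand left or right of the other.
- spare_hook_bar (a point): spare hook: on the bar's top face, 150 mm above the worktop, above the stand's origin; axes as the stand's. Flat bar 14 mm wide (y), 8 mm thick, usable from x = -80 to +86 mm; at x = -86 to -80 mm a tip rises 10 mm above the top face. A hung infuser's strap rests flat on the bar, its underside 63 mm above the worktop
- mug: white tea mug, loose, 78 mm across, 97 mm tall. The origin is at table height under it, 16 mm off the cup's axis; the handle sticks out along its -y (110 mm over all). See mug_floor for the cup's centre
- mug_floor (a point): centre of the mug's inner floor, on the cup's axis, 7 mm above the worktop; the free inside is at least 58 mm across, the rim 90 mm above this point. z up
- jigger: steel double jigger, 43 mm across, 70 mm tall, loose bystander; origin at the centre of its underside
- pepper_mill: brown wooden pepper mill, 58 mm across, 170 mm tall, loose bystander; origin at the centre of its underside
- sugar_dish: white scalloped oval dish, 108 x 173 x 49 mm, loose bystander; origin at the centre of its underside
- polish_tin: green patterned round tin, 67 mm across, 44 mm tall, loose bystander; origin at the centre of its underside
- egg_cup: plated egg cup, 46 mm across, 60 mm tall, loose bystander; origin at the centre of its underside
- shot_glass: small clear glass, 48 mm across, 61 mm tall, loose bystander; origin at the centre of its underside
Mind the look-alikes: they are no part of the job. There is more than one size of the mug; the one meant has the size given above.

How it is judged:
By the outcome, as a careful person would: the job done as asked, in the order asked, and still so for the second after the job is handed in, with the robot touching nothing.
It also fails if it takes over 70 s, if anything falls off the work surface, if the arm or the gripper's body presses on something with over 40 N, if the wrist force passes 120 N, or if a joint passes its speed limit or range.

## Working session

There is one attempt and no reset: what is moved stays moved. The work goes in short steps, Python scripts to look and compute and a tool call to move; the robot and the scene stay as the last step left them, time stands still between calls to the robot, and variables do not carry over. Pictures are saved under pics/ and viewed, about 8 in all and at most 12, crops included, and the job is handed in when it is done.

Besides the shell and the picture viewer there is one more tool, called after ">>>" as a command line: name --pt "numbers of a row" for each row, then --argument value for the rest. play_rows: Moves the arm, as the interface text tells. Its arguments: {"type":"object","properties":{"plan":{"type":"array"},"grip_force":{"type":"number"}},"required":["plan"]}

```bash
mkdir -p pics; python3 - <<'E'
from rig import sense, optics
import cv2,pickle
s=sense();print({k:s[k] for k in('time_s','eef_pos','ee_rot','force','grip_width')})
for n in('scene','side'):
    c=optics.capture(n);pickle.dump(c,open(f'pics/{n}0.pkl','wb'));cv2.imwrite(f'pics/{n}0.png',c['img']);print(n,c['fx'],c['cx'],c['cy'],c['dist'],c['world_to_cam'])
E
```

```text
{'time_s': 0.0, 'eef_pos': array([219.07831903, 476.81668958, 230.73262909]), 'ee_rot': array([-2.89648779e-04,  2.13727095e-01,  9.76893185e-01, -5.92134738e-04]), 'force': array([ 0.19842792,  0.79237585, -0.2442669 ]), 'grip_width': 0.9995931125190345}
scene 498.57428878845036 322.196172779366 235.10996704653016 [0.01641875 0.         0.         0.         0.        ] [[-8.51104703e-01 -5.24570069e-01 -2.11430271e-02  4.70778883e+02]
 [ 2.15672318e-01 -3.86074136e-01  8.96901451e-01 -2.24099211e+02]
 [-4.78650432e-01  7.58797077e-01  4.41724756e-01 -1.44485636e+03]
 [ 0.00000000e+00  0.00000000e+00  0.00000000e+00  1.00000000e+00]]
side 606.1130951500473 312.10962744879646 225.9671710468503 [-0.16412571  0.          0.          0.          0.        ] [[ 9.96213237e-01 -8.69387279e-02 -9.18596951e-04 -5.11118814e+02]
 [ 7.66086294e-02  8.72748628e-01  4.82121302e-01 -1.19629265e+02]
 [-4.11133084e-02 -4.80365995e-01  8.76103993e-01 -2.30135590e+03]
 [ 0.00000000e+00  0.00000000e+00  0.00000000e+00  1.00000000e+00]]
```

View pics/scene0.png

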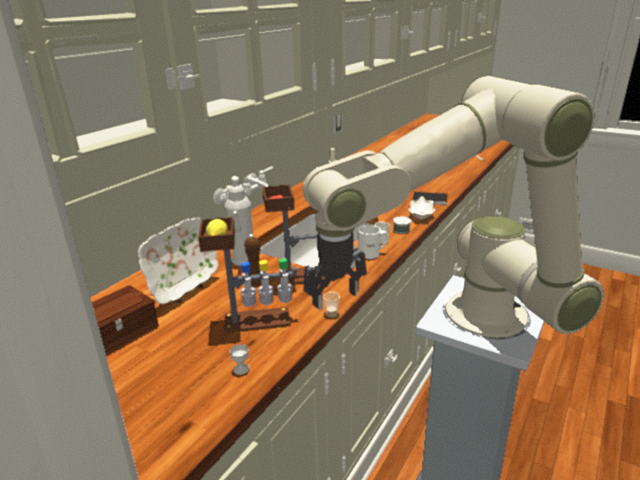

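View pics/side0.png

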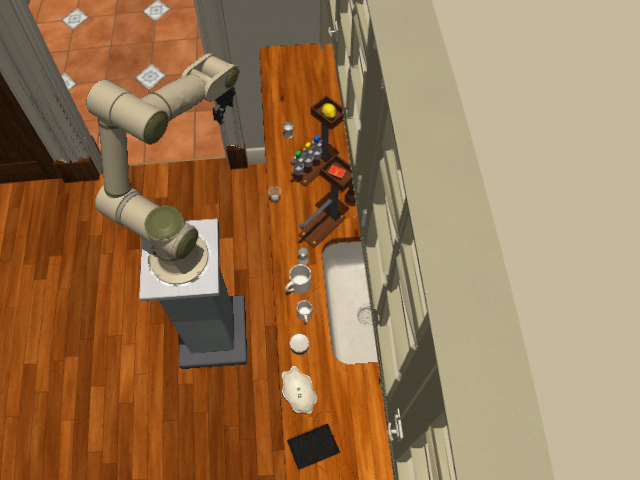

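Scene view: crowded hook (lemon tray ~215,230), grips blue (245,267), yellow (263,267), green (284,264) with green at the front; spare hook behind (tray 278,198). Side view: crowded hook tray at (328,110), spare tray (337,172). Two mug candidates sit at about (300,277) and (305,310). I'll enlarge to tell them apart.

```bash
cat > h.py <<'E'
import numpy as np,cv2,pickle
from scipy.spatial.transform import Rotation as R
def load(n): return pickle.load(open(f'pics/{n}.pkl','rb'))
def snap(n,tag):
    from rig import optics
    c=optics.capture(n);pickle.dump(c,open(f'pics/{tag}.pkl','wb'));return c
def KD(c): return np.array([[c['fx'],0,c['cx']],[0,c['fy'],c['cy']],[0,0,1.]]),np.array(c['dist'],float)
def ray(c,uv):
    K,D=KD(c);p=cv2.undistortPoints(np.array([[uv]],float),K,D)[0,0]
    W=np.array(c['world_to_cam']);d=W[:3,:3].T@np.array([p[0],-p[1],-1.]);o=-W[:3,:3].T@W[:3,3]
    return o,d/np.linalg.norm(d)
def plane(c,uv,z):
    o,d=ray(c,uv);return o+d*(z-o[2])/d[2]
def tri(cs,uvs):
    A=np.zeros((3,3));b=np.zeros(3);L=[]
    for c,u in zip(cs,uvs):
        o,d=ray(c,u);P=np.eye(3)-np.outer(d,d);A+=P;b+=P@o;L.append((o,P))
    x=np.linalg.solve(A,b);return x,[np.linalg.norm(P@(x-o)) for o,P in L]
def proj(c,X):
    K,D=KD(c);W=np.array(c['world_to_cam']);p=W[:3,:3]@np.asarray(X,float)+W[:3,3]
    return cv2.projectPoints(np.array([[p[0],-p[1],-p[2]]]),np.zeros(3),np.zeros(3),K,D)[0][0,0]
def blobs(c,lo,hi,amin=8):
    m=cv2.inRange(cv2.cvtColor(c['img'],cv2.COLOR_BGR2HSV),lo,hi)
    n,l,s,ce=cv2.connectedComponentsWithStats(m)
    return [(s[i][4],tuple(s[i][:4].tolist()),ce[i].round(1).tolist()) for i in range(1,n) if s[i][4]>=amin]
COL={'blue':((110,150,60),(128,255,255)),'yellow':((22,150,90),(34,255,255)),'green':((45,120,50),(80,255,255))}
E
python3 - <<'E'
from h import *
for n in('scene0','side0'):
    c=load(n)
    for k,(a,b) in COL.items(): print(n,k,blobs(c,a,b))
s=load('side0')
for uv in[(300,280),(305,313),(287,127),(274,195)]: print(uv,plane(s,uv,90))
a=cv2.resize(s['img'][85:335,255:375],None,fx=2.4,fy=2.4,interpolation=cv2.INTER_CUBIC)
b=load('scene0')['img'][175:395,190:450];b=cv2.resize(b,None,fx=1.9,fy=1.9,interpolation=cv2.INTER_CUBIC)
o=np.zeros((600,800,3),np.uint8);o[:600,:288]=a;o[:418,300:794]=b;cv2.imwrite('pics/crop1.png',o)
E
```

```text
scene0 blue [(np.int32(20), (246, 262, 4, 10), [248.0, 266.9])]
scene0 yellow [(np.int32(300), (206, 218, 22, 18), [216.2, 227.1]), (np.int32(81), (258, 260, 9, 11), [262.6, 264.9])]
scene0 green [(np.int32(69), (279, 259, 9, 10), [283.0, 263.1])]
side0 blue []
side0 yellow [(np.int32(166), (322, 103, 14, 15), [328.7, 109.9]), (np.int32(32), (305, 142, 6, 8), [307.6, 145.8])]
side0 green [(np.int32(32), (296, 150, 5, 8), [297.9, 153.7])]
(300, 280) [ 454.68463776 -173.28417291   90.        ]
(305, 313) [ 462.22184172 -299.52564492   90.        ]
(287, 127) [454.13322348 515.30098387  90.        ]
(274, 195) [382.55865121 190.30076026  90.        ]
```

View pics/crop1.png

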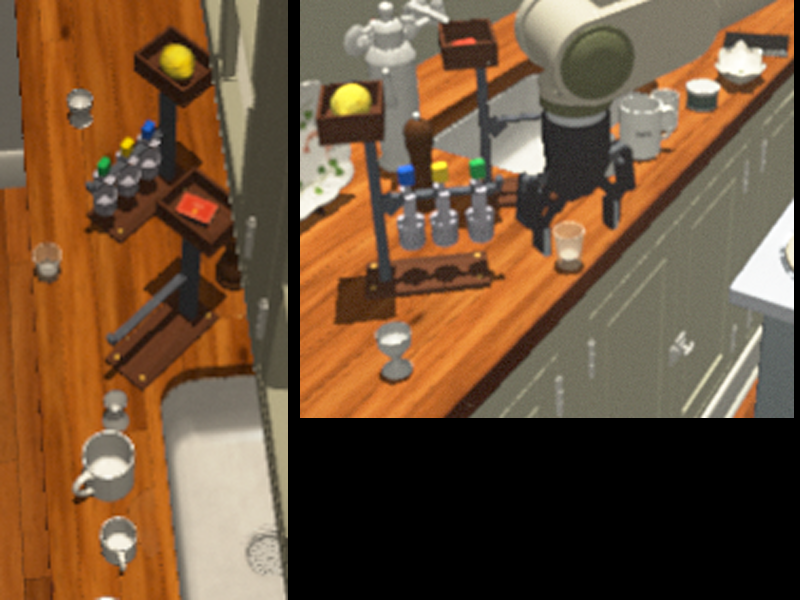

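Mug candidates: the one at side (300,279) is ~22 px ≈ 80 mm across, and the one at (305,311) is ~15 px ≈ 57 mm. The larger matches the given 78 mm and stands by the jigger; its handle points to -x,-y. Green is in front, then yellow, then blue. Now to triangulate.

```bash
python3 - <<'E'
from h import *
s=load('side0');c=load('scene0')
for n,a,b in[('yel',(262.6,264.9),(307.6,145.8)),('grn',(283,263.1),(297.9,153.7)),('blu',(246,266.5),(255+148/2.4,85+129/2.4))]:print(n,tri([c,s],[a,b]))
print('mug rim',[plane(s,(255+u/2.4,85+v/2.4),97) for u,v in[(82,455),(133,455),(108,432),(108,478)]])
f=lambda u,v,z:plane(s,(255+u/2.4,85+v/2.4),z).round()
print('spare bar tip,rear',f(113,338,150),f(182,283,150))
print('spare tray corners top',f(158,207,308),f(195,170,308),f(237,213,308),f(207,245,308))
print('crowd tray corners',f(135,66,308),f(170,30,308),f(212,68,308),f(178,103,308))
print('jig',f(116,400,70))
w=snap('wrist','wrist0');cv2.imwrite('pics/wrist0.png',w['img'])
W=w['world_to_cam'];print('wristcam pos',-W[:3,:3].T@W[:3,3],'look',-W[2,:3],'up',W[1,:3],w['fx'],w['dist'])
E
```

```text
yel (array([526.04830289, 344.86628928, 181.50382279]), [np.float64(0.2190255714539951), np.float64(0.219025571454141)])
grn (array([484.79041031, 309.73588416, 181.81096447]), [np.float64(1.1826463429030036), np.float64(1.1826463429030096)])
blu (array([562.29432423, 374.06809104, 181.62066074]), [np.float64(1.7369537965593373), np.float64(1.7369537965592872)])
mug rim [array([ 417.687397  , -151.99708489,   97.        ]), array([ 493.24824643, -158.57791081,   97.        ]), array([ 459.15255762, -117.69994093,   97.        ]), array([ 453.32186829, -192.40826978,   97.        ])]
spare bar tip,rear [478.  13. 150.] [591. 100. 150.]
spare tray corners top [556. 138. 308.] [617. 199. 308.] [670. 117. 308.] [620.  66. 308.]
crowd tray corners [545. 404. 308.] [607. 472. 308.] [664. 390. 308.] [605. 326. 308.]
jig [476. -52.  70.]
wristcam pos [154.83999752 506.41784273 374.29151139] look [ 0.25333535 -0.11678846 -0.9603029 ] up [-0.87258207  0.40097669 -0.2789592 ] 365.59479818105586 [-0.0372745  0.         0.         0.         0.       ]
```

View pics/wrist0.png

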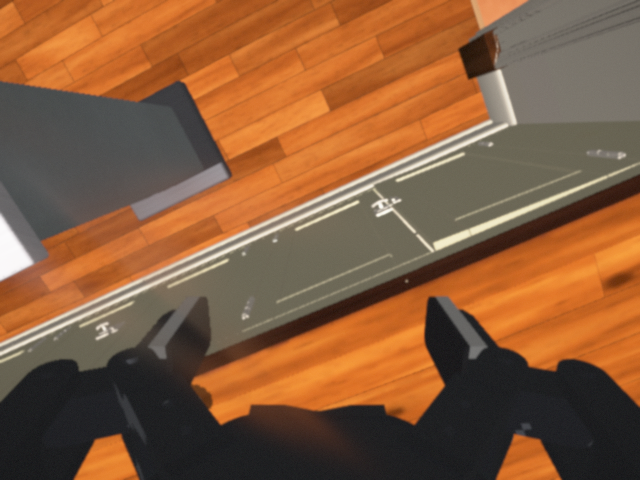

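Infusers run along a line at yaw ≈ 39.7° (green 485,310 in front). Spare hook yaw is about the same, with its tip near (478,13); mug at ≈ (456,-155). The wrist view shows only the floor and worktop edge. Next I move to a viewpoint in front of the crowded hook, with the tool turned to bar alignment and the camera on the robot's side.

>>> play_rows --pt "22 -21 6 0 0 0.114 1" --pt "22 -21 6 0 0 0.114 1" --pt "22 -21 6 0 0 0.114 1" --pt "22 -21 6 0 0 0.114 1" --pt "22 -21 6 0 0 0.114 1"

```text
time_s: 0.57
eef_pos: [327.7, 370.0, 259.3]
ee_rot: [-0.002, -0.083, 0.997, -0.003]
force: [0.0, 0.6, 0.9]
grip_width: 0.999
```

>>> play_rows --pt "22 -21 6 0 0 0.114 1" --pt "22 -21 6 0 0 0.114 1" --pt "22 -21 6 0 0 0.114 1" --pt "22 -21 6 0 0 0.114 1" --pt "22 -21 6 0 0 0.114 1"

```text
time_s: 0.98
eef_pos: [441.6, 258.7, 290.1]
ee_rot: [-0.002, -0.374, 0.928, -0.003]
force: [0.4, 0.9, -0.2]
grip_width: 1.002
```

```bash
python3 - <<'E'
from h import *
from rig import sense
s=sense();print(s['time_s'],s['eef_pos'],R.from_quat(s['ee_rot'],scalar_first=True).as_matrix().round(3).tolist(),s['joints'].round(2))
w=snap('wrist','wrist1');cv2.imwrite('pics/wrist1.png',w['img'])
for k,(a,b) in COL.items(): print(k,blobs(w,a,b,60))
for n,X in dict(g=(485,310,179),y=(526,345,179),b=(562,374,179)).items(): print(n,proj(w,X))
E
```

```text
0.9833 [441.58571951 258.69550399 290.0527977 ] [[-0.721, -0.693, -0.002], [-0.693, 0.721, -0.008], [0.006, -0.004, -1.0]] [ 0.3   0.25  1.43 -0.01  1.47 -2.03]
blue []
yellow [(np.int32(732), (311, 356, 23, 41), [322.0, 376.7])]
green [(np.int32(703), (316, 299, 22, 38), [325.9, 318.2])]
g [326.73239571 316.35114769]
y [322.3068215  375.39247001]
b [317.33257769 420.89619095]
```

View pics/wrist1.png

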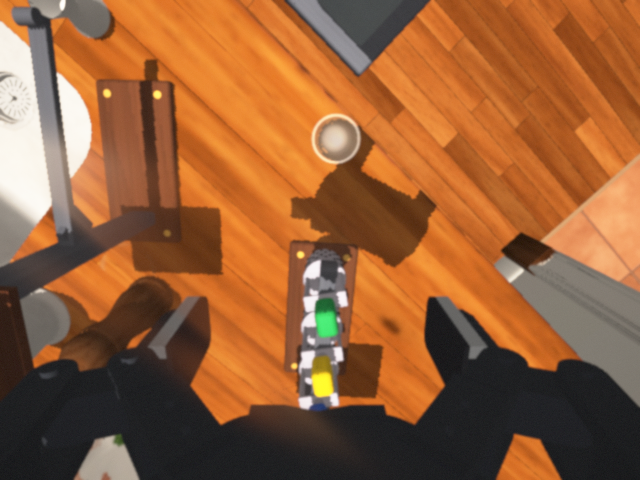

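Wrist view: green (326,318), yellow (322,377), blue's edge (317,408), all within 2 px of the prediction. The spare bar runs from its tip (22,15) to its rear (65,238), beside its foot with brass screws at (107,93), (157,94) and (167,233). The shot glass is at (336,138).

```bash
python3 - <<'E'
from h import *
w=load('wrist1');s=load('side0');c=load('scene0')
print('g',plane(w,(325.9,318.2),182),tri([w,c,s],[(325.9,318.2),(283,263.1),(297.9,153.7)]))
print('y',plane(w,(322,376.7),182),tri([w,c,s],[(322,376.7),(262.6,264.9),(307.6,145.8)]))
a=plane(w,(22,15),158);b=plane(w,(65,236),150);print('sparebar',a,b,np.degrees(np.arctan2(*(b-a)[1::-1])))
for u in[(107,93),(157,94),(167,233),(300,254),(293,366)]:print('screw',u,plane(w,u,12))
for u in[(98,81),(173,81),(181,241),(290,242),(356,243)]:print('foot',u,plane(w,u,12))
print('shot',plane(w,(336,138),61))
E
```

```text
g [485.4629405  309.47306848 182.        ] (array([485.05453894, 309.57090539, 181.87116325]), [np.float64(0.43910890896957594), np.float64(1.364250053815913), np.float64(1.0332574164226664)])
y [525.47724117 344.10878304 182.        ] (array([526.02692308, 344.72595645, 181.37559374]), [np.float64(0.2880659177672957), np.float64(0.34404455396314154), np.float64(0.17202073631486067)])
sparebar [475.29274061   5.06938031 158.        ] [593.96352977 115.65943209 150.        ] 42.98133620728767
screw (107, 93) [520.79436823  12.14146351  12.        ]
screw (157, 94) [483.38733856  53.74152378  12.        ]
screw (167, 233) [601.17765755 159.04147227  12.        ]
screw (300, 254) [509.0047974 292.8357578  12.       ]
screw (293, 366) [631.29407587 394.47515112  12.        ]
foot (98, 81) [517.52604959  -2.62469765  12.        ]
foot (173, 81) [460.72607402  58.35765084  12.        ]
foot (181, 241) [597.26812588 177.59400927  12.        ]
foot (290, 242) [506.25378814 273.72132215  12.        ]
foot (356, 243) [451.90045803 331.8855478   12.        ]
shot [382.55134194 226.26540401  61.        ]
```

>>> play_rows --pt "22 25 -10 0 0 -0.01 1" --pt "22 26 -10 0 0 0 1" --pt "0 0 -30 0 0 0 1" --pt "0 0 -30 0 0 0 1" --pt "0 0 -20 0 0 0 1" --grip_force 40

```text
time_s: 1.45
eef_pos: [495.9, 306.1, 191.9]
ee_rot: [0.005, -0.37, 0.929, -0.005]
force: [0.2, -0.5, -0.2]
grip_width: 0.996
```

```bash
cat >> h.py <<'E'
def st():
    from rig import sense
    s=sense();M=R.from_quat(s['ee_rot'],scalar_first=True).as_matrix()
    print('t',round(s['time_s'],2),'tcp',s['eef_pos'].round(1),'gp',(s['eef_pos']-19*M[:,2]).round(1),'F',s['force'].round(1),'w',round(s['grip_width'],3),'yaw',np.degrees(np.arctan2(-M[1,0],-M[0,0])).round(1),'z',M[:,2].round(3),'q',s['joints'].round(2));return s,M
E
python3 -c "
from h import *
st()"
```

```text
t 1.45 tcp [495.9 306.1 191.9] gp [495.6 306.2 210.9] F [ 0.2 -0.5 -0.2] w 0.996 yaw 43.5 z [ 0.013 -0.005 -1.   ] q [ 0.36  0.47  1.38 -0.01  1.28 -1.97]
```

>>> play_rows --pt "-10 3 0 0 0 0 1" --pt "0 0 0 0 0 0 1" --pt "0 0 -12 0 0 0 1" --pt "0 0 -10 0 0 0 1" --pt "0 0 0 0 0 0 1"

```text
time_s: 1.87
eef_pos: [484.3, 308.5, 163.1]
ee_rot: [0.0, -0.37, 0.929, -0.005]
force: [0.9, -0.1, -0.6]
grip_width: 1.0
```

```bash
python3 -c "
from h import *
st()
w=snap('wrist','wrist2')
print(blobs(w,*COL['green'],60),plane(w,blobs(w,*COL['green'],60)[0][2],185))"
```

```text
t 1.87 tcp [484.3 308.5 163.1] gp [484.2 308.6 182.1] F [ 0.9 -0.1 -0.6] w 1.0 yaw 43.4 z [ 0.004 -0.009 -1.   ] q [ 0.37  0.48  1.44 -0.01  1.22 -1.96]
[(np.int32(3039), (293, 287, 47, 79), [316.1, 326.4])] [484.20071285 308.01478807 185.        ]
```

>>> play_rows --pt "0 0 -3 0 0 0 -1" --pt "0 0 0 0 0 0 -1" --pt "0 0 0 0 0 0 -1" --pt "0 0 0 0 0 0 -1" --pt "0 0 0 0 0 0 -1"

```text
time_s: 2.33
eef_pos: [486.1, 308.7, 163.4]
ee_rot: [0.003, -0.37, 0.929, -0.005]
force: [-0.3, -0.4, 0.3]
grip_width: 0.296
```

>>> play_rows --pt "0 0 0 0 0 0 -1" --pt "0 0 0 0 0 0 -1" --pt "0 0 0 0 0 0 -1"

```text
time_s: 2.58
eef_pos: [486.1, 308.9, 163.9]
ee_rot: [0.003, -0.37, 0.929, -0.005]
force: [-0.2, 0.6, -1.1]
grip_width: 0.181
```

>>> play_rows --pt "0 0 9 0 0 0 -1" --pt "0 0 9 0 0 0 -1" --pt "0 0 0 0 0 0 -1" --pt "0 0 0 0 0 0 -1"

```text
time_s: 2.92
eef_pos: [486.1, 308.8, 183.8]
ee_rot: [0.003, -0.37, 0.929, -0.005]
force: [-0.7, -0.3, -2.5]
grip_width: 0.179
```

```bash
python3 -c "
from h import *
st()
w=snap('wrist','wrist3')
print(blobs(w,*COL['green'],60))"
```

```text
t 2.92 tcp [486.1 308.8 183.8] gp [485.9 308.9 202.8] F [-0.7 -0.3 -2.5] w 0.179 yaw 43.4 z [ 0.009 -0.007 -1.   ] q [ 0.37  0.46  1.41 -0.01  1.26 -1.96]
[(np.int32(3084), (295, 284, 45, 76), [317.2, 322.0])]
```

Green is held (width 0.18 ≈ 15 mm, −1.4 N of weight) and lifted 20 mm. Next I slide it out along the bar and cross in front of the tips.

>>> play_rows --pt "-12 -11 1 0 0 0 -1" --pt "-15 -14 0 0 0 0 -1" --pt "-15 -14 0 0 0 0 -1" --pt "-16 -15 0 0 0 0 -1" --pt "-14 -14 4 0 0 0 -1"

```text
time_s: 3.38
eef_pos: [412.3, 239.8, 187.1]
ee_rot: [0.003, -0.371, 0.929, -0.005]
force: [0.1, -0.7, -1.7]
grip_width: 0.179
```

>>> play_rows --pt "-5 -25 5 0 0 0 -1" --pt "-5 -35 5 0 0 0 -1" --pt "0 -35 0 0 0 0 -1" --pt "0 -25 0 0 0 0 -1" --pt "0 -5 0 0 0 0 -1"

```text
time_s: 3.8
eef_pos: [397.9, 109.8, 198.0]
ee_rot: [0.003, -0.372, 0.928, -0.005]
force: [-0.1, 0.3, -2.0]
grip_width: 0.176
```

```bash
python3 -c "
from h import *
st()
w=snap('wrist','wrist4');cv2.imwrite('pics/wrist4.png',w['img'])
print(blobs(w,*COL['green'],60), [proj(w,X).round() for X in [(470,10,150),(533,69,150),(590,122,150)]])"
```

```text
t 3.8 tcp [397.9 109.8 198. ] gp [397.7 110.  217. ] F [-0.1  0.3 -2. ] w 0.176 yaw 43.7 z [ 0.009 -0.007 -1.   ] q [-0.01  0.09  1.86 -0.01  1.18 -2.34]
[(np.int32(3105), (295, 284, 45, 76), [317.2, 322.0])] [array([ 99., 233.]), array([121., 366.]), array([139., 461.])]
```

View pics/wrist4.png

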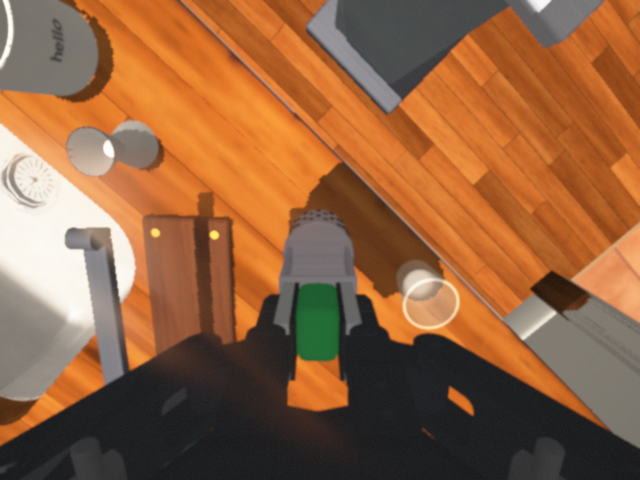

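Green hangs upright in the jaws at (318,322). The spare bar is on the left, tip at (90,235), running down to (115,375). The foot's front edge is (146,216)–(230,219), the jigger at (95,150), and the large mug is at the top left. Measuring the bar's edges next.

```bash
python3 - <<'E'
from h import *
w=load('wrist4')
g=cv2.cvtColor(w['img'],cv2.COLOR_BGR2GRAY)
for r in (260,300,340,360): print(r,g[r,76:140:2].tolist())
def loc(p,o=np.array([533,68.8]),y=np.radians(43)):
    d=p[:2]-o;return (d@[np.cos(y),np.sin(y)]).round(1),(d@[-np.sin(y),np.cos(y)]).round(1)
for u in[(146,216),(230,218)]:
    p=plane(w,u,12);print('foot',p,loc(p))
E
```

```text
260 [249, 249, 248, 247, 211, 138, 138, 135, 133, 134, 136, 137, 135, 136, 139, 123, 87, 77, 82, 168, 245, 245, 245, 244, 243, 244, 243, 243, 242, 212, 159, 158]
300 [247, 246, 246, 246, 245, 245, 244, 220, 163, 155, 154, 152, 152, 152, 150, 149, 147, 146, 125, 94, 83, 89, 177, 184, 149, 138, 142, 142, 139, 139, 136, 136]
340 [170, 167, 164, 166, 166, 166, 154, 118, 119, 123, 127, 133, 137, 133, 135, 135, 136, 136, 133, 139, 137, 108, 77, 77, 95, 147, 154, 146, 139, 137, 137, 137]
360 [134, 129, 126, 120, 114, 114, 118, 119, 107, 94, 78, 76, 105, 129, 131, 131, 132, 131, 134, 132, 134, 135, 124, 78, 54, 59, 123, 157, 161, 164, 169, 170]
foot [514.57994922  -3.46438086  12.        ] (np.float64(-62.8), np.float64(-40.3))
foot [461.09133094  55.08666379  12.        ] (np.float64(-61.9), np.float64(39.0))
```

```bash
python3 - <<'E'
from h import *
w=load('wrist4')
def loc(p,o=np.array([533,68.8]),y=np.radians(43)):
    d=p[:2]-o;return (d@[np.cos(y),np.sin(y)]).round(1),(d@[-np.sin(y),np.cos(y)]).round(1)
P=[]
for r,a,b in[(260,84.5,107),(300,90.5,112.3),(360,99.5,120.5)]:
    p=[plane(w,(u,r),150) for u in(a,b)];P.append((p[0]+p[1])/2);print(r,loc(p[0]),loc(p[1]),P[-1])
d=P[-1]-P[0];print(np.degrees(np.arctan2(d[1],d[0])))
E
```

```text
260 (np.float64(-69.8), np.float64(-11.0)) (np.float64(-70.0), np.float64(2.3)) [484.82350491  17.94990973 150.        ]
300 (np.float64(-44.7), np.float64(-11.7)) (np.float64(-45.1), np.float64(1.6)) [503.62121939  34.47795455 150.        ]
360 (np.float64(-3.5), np.float64(-13.2)) (np.float64(-4.0), np.float64(0.3)) [534.64958877  61.52012736 150.        ]
41.16794116948931
```

>>> play_rows --pt "4 -20 0 0 0 0 -1" --pt "5 -20 0 0 0 0 -1" --pt "5 -15 0 0 0 0 -1" --pt "0 -2 0 0 0 0 -1" --pt "0 0 0 0 0 0 -1"

```text
time_s: 4.27
eef_pos: [412.7, 53.9, 198.0]
ee_rot: [0.004, -0.372, 0.928, -0.004]
force: [-0.6, 0.1, -0.7]
grip_width: 0.183
```

```bash
python3 - <<'E'
from h import *
s,M=st()
w=snap('wrist','wrist5');g=cv2.cvtColor(w['img'],cv2.COLOR_BGR2GRAY)
P=[np.array([484.8,17.9,150]),np.array([534.6,61.5,150])]
print([proj(w,p).round(1) for p in P],'grip',proj(w,s['eef_pos']-19*M[:,2]),blobs(w,*COL['green'],60))
for r in range(230,400,25):
    print(r,[ (int(i)+1,int(v)) for i,v in enumerate(np.diff(g[r,:300].astype(int))) if abs(v)>18 and i>80])
sd=snap('side','side1');gs=cv2.cvtColor(sd['img'],cv2.COLOR_BGR2GRAY)
print([proj(sd,p).round(1) for p in P])
cv2.imwrite('pics/m.png',np.hstack([cv2.resize(w['img'][200:440,100:320],None,fx=1.8,fy=1.8),cv2.resize(sd['img'][190:250,290:345],None,fx=7.2,fy=7.2,interpolation=cv2.INTER_NEAREST)]))
E
```

```text
t 4.27 tcp [412.7  53.9 198. ] gp [412.5  54.  217. ] F [-0.6  0.1 -0.7] w 0.183 yaw 43.7 z [ 0.01  -0.005 -1.   ] q [-0.15  0.1   1.86 -0.    1.18 -2.48]
[array([188.2, 305.4]), array([194.8, 398.6])] grip [317.41955365 323.60407928] [(np.int32(3090), (295, 284, 45, 76), [317.2, 322.1])]
230 [(148, -22), (252, -20), (268, 20), (288, -19), (289, -27)]
255 [(175, -25), (176, -21), (198, -26)]
280 [(166, -19), (167, -41), (168, -30), (249, -20)]
305 [(277, 21), (292, -22)]
330 [(165, -23), (166, -25), (285, 25), (286, 19), (289, -22), (290, -26)]
355 [(142, -26), (296, 19), (297, 26)]
380 []
[array([303.9, 224.5]), array([316.5, 213.1])]
```

View pics/m.png

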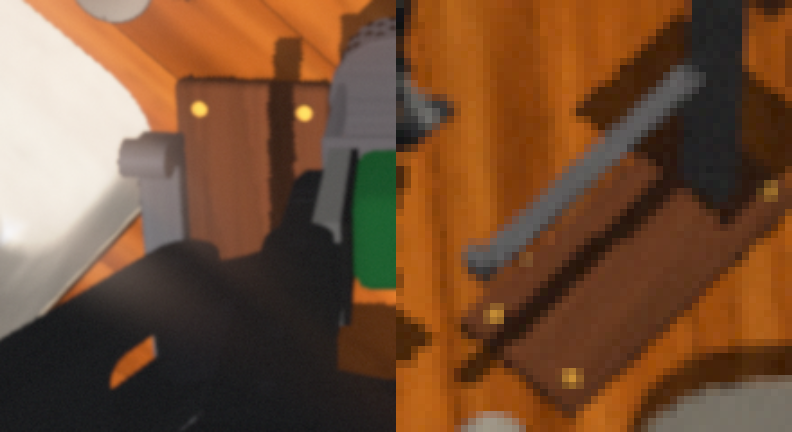

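The bar line checks out in both cameras within ~1 mm: spare bar mid ≈ (536.8, 64.7), yaw ≈ 42°. Moving to the entry position in front of the tip.

>>> play_rows --pt "4 -25 -4 0 0 -0.015 -1" --pt "8 -28 -4 0 0 -0.015 -1" --pt "10 -24 -4 0 0 0 -1" --pt "2 -2 0 0 0 0 -1" --pt "0 0 0 0 0 0 -1"

```text
time_s: 4.78
eef_pos: [436.9, -21.7, 185.7]
ee_rot: [0.004, -0.362, 0.932, -0.004]
force: [0.0, 1.0, -0.8]
grip_width: 0.18
```

```bash
cat >> h.py <<'E'
def rel(p,o=(536.8,64.7),yaw=42):
    y=np.radians(yaw);d=np.array(p[:2])-o;return (d@[np.cos(y),np.sin(y)]).round(1),(d@[-np.sin(y),np.cos(y)]).round(1)
E
python3 - <<'E'
from h import *
s,M=st();print(rel(s['eef_pos']-19*M[:,2]))
w=load('wrist4');p=plane(w,(92,152),70);print('jig',p,rel(p))
E
```

```text
t 4.78 tcp [436.9 -21.7 185.7] gp [436.7 -21.6 204.7] F [ 0.   1.  -0.8] w 0.18 yaw 42.5 z [ 0.011 -0.004 -1.   ] q [-0.32  0.16  1.82 -0.    1.15 -2.63]
(np.float64(-132.2), np.float64(2.8))
jig [473.65115042 -50.75849603  70.        ] (np.float64(-124.2), np.float64(-43.5))
```

>>> play_rows --pt "11 7 0 0 0 0 -1" --pt "12 10 0 0 0 0 -1" --pt "12 10 0 0 0 0 -1" --pt "12 11 0 0 0 0 -1" --pt "0 0 0 0 0 0 -1"

```text
time_s: 5.2
eef_pos: [483.9, 24.5, 186.1]
ee_rot: [0.004, -0.364, 0.931, -0.003]
force: [0.4, 0.6, -0.1]
grip_width: 0.181
```

```bash
python3 - <<'E'
from h import *
s,M=st();print(rel(s['eef_pos']-19*M[:,2]))
E
```

```text
t 5.2 tcp [483.9  24.5 186.1] gp [483.8  24.5 205.1] F [ 0.4  0.6 -0.1] w 0.181 yaw 42.7 z [ 0.009 -0.002 -1.   ] q [-0.19  0.26  1.69 -0.    1.18 -2.51]
(np.float64(-66.3), np.float64(5.6))
```

>>> play_rows --pt "8 0 0 0 0 0 -1" --pt "14 10 0 0 0 0 -1" --pt "14 11 0 0 0 0 -1" --pt "11 9 0 0 0 0 -1" --pt "0 0 0 0 0 0 -1"

```text
time_s: 5.62
eef_pos: [529.4, 62.2, 186.4]
ee_rot: [0.003, -0.368, 0.93, -0.002]
force: [-1.2, -1.0, -1.7]
grip_width: 0.184
```

```bash
python3 - <<'E'
from h import *
s,M=st();print(rel(s['eef_pos']-19*M[:,2]))
w=snap('wrist','wrist6')
sc=snap('scene','scene1');sd=snap('side','side2')
cv2.imwrite('pics/m2.png',np.hstack([cv2.resize(sc['img'][180:320,220:370],(420,392),interpolation=cv2.INTER_CUBIC),cv2.resize(sd['img'][130:250,270:380],(360,392),interpolation=cv2.INTER_CUBIC)]))
E
```

```text
t 5.62 tcp [529.4  62.2 186.4] gp [529.2  62.2 205.4] F [-1.2 -1.  -1.7] w 0.184 yaw 43.1 z [ 0.007 -0.001 -1.   ] q [-0.1   0.37  1.55 -0.    1.22 -2.43]
(np.float64(-7.3), np.float64(3.2))
```

View pics/m2.png

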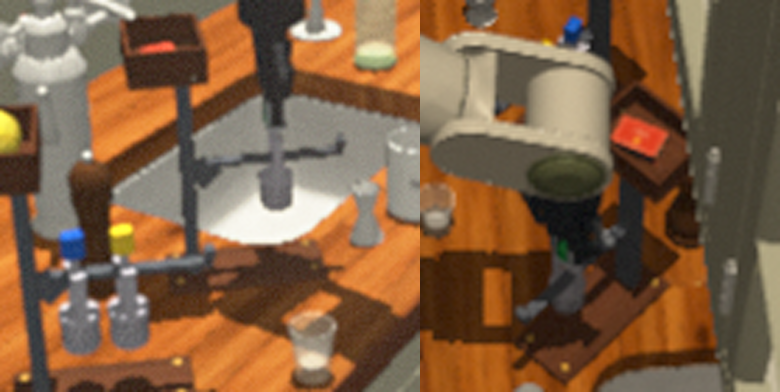

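Picture m2: the green infuser is threaded on the middle of the spare bar (crop ~275,160), and blue and yellow still hang undisturbed. Lowering and releasing.

>>> play_rows --pt "1 -2 -8 0 0 0 -1" --pt "0 0 -7 0 0 0 -1" --pt "0 0 -4 0 0 0 -1" --pt "0 0 -2 0 0 0 -1" --pt "0 0 -2 0 0 0 -1"

```text
time_s: 6.18
eef_pos: [527.4, 57.1, 163.5]
ee_rot: [0.003, -0.366, 0.931, -0.002]
force: [-11.9, 3.4, 37.7]
grip_width: 0.182
```

```bash
python3 - <<'E'
from h import *
s,M=st();print(rel(s['eef_pos']-19*M[:,2]))
E
```

```text
t 6.18 tcp [527.4  57.1 163.5] gp [527.2  57.2 182.5] F [-11.9   3.4  37.7] w 0.182 yaw 43.0 z [ 0.007 -0.002 -1.   ] q [-0.11  0.38  1.58 -0.    1.17 -2.43]
(np.float64(-12.2), np.float64(0.8))
```

Seated: 38 N upward through the strap. Easing off 1 mm and opening.

>>> play_rows --pt "0 0 1 0 0 0 -1" --pt "0 0 0.5 0 0 0 1" --pt "0 0 0 0 0 0 1" --pt "0 0 0 0 0 0 1" --pt "0 0 0 0 0 0 1"

```text
time_s: 6.6
eef_pos: [527.4, 56.5, 165.8]
ee_rot: [0.004, -0.366, 0.931, -0.003]
force: [-0.2, 0.6, -0.0]
grip_width: 0.742
```

>>> play_rows --pt "0 0 0 0 0 0 1" --pt "0 0 0 0 0 0 1" --pt "0 0 0 0 0 0 1" --pt "0 0 12 0 0 0 1" --pt "0 0 25 0 0 0 1"

```text
time_s: 7.02
eef_pos: [525.2, 56.6, 198.7]
ee_rot: [-0.001, -0.366, 0.931, -0.0]
force: [1.1, 0.6, -0.5]
grip_width: 0.998
```

```bash
python3 - <<'E'
from h import *
s,M=st()
w=snap('wrist','wrist7');b=blobs(w,*COL['green'],60);print(b);p=plane(w,b[0][2],184);print(p,rel(p))
E
```

```text
t 7.02 tcp [525.2  56.6 198.7] gp [525.2  56.6 217.7] F [ 1.1  0.6 -0.5] w 0.998 yaw 42.9 z [-0.001 -0.001 -1.   ] q [-0.11  0.35  1.54 -0.    1.26 -2.43]
[(np.int32(1846), (297, 260, 35, 58), [314.1, 289.1])]
[526.88179486  56.1161017  184.        ] (np.float64(-13.1), np.float64(0.3))
```

Green hangs on the spare bar at x ≈ −13, centred. Heading back for yellow, skirting the spare tray and leaning back ~17°.

>>> play_rows --pt "-28 -5 8 0 0 0 1" --pt "-32 10 6 0 0 0 1" --pt "-10 36 0 0.034 -0.036 0 1" --pt "-5 38 0 0.034 -0.036 0 1" --pt "0 38 0 0.034 -0.036 0 1"

```text
time_s: 7.48
eef_pos: [451.7, 172.1, 220.8]
ee_rot: [0.077, -0.36, 0.929, 0.025]
force: [0.4, -0.8, 0.3]
grip_width: 1.0
```

>>> play_rows --pt "5 38 0 0.034 -0.037 0 1" --pt "10 35 0 0.034 -0.037 0 1" --pt "16 30 0 0.034 -0.037 0 1" --pt "15 20 0 0 0 0 1" --pt "0 0 0 0 0 0 1"

```text
time_s: 7.9
eef_pos: [496.1, 306.4, 222.6]
ee_rot: [0.153, -0.358, 0.919, 0.055]
force: [0.1, 0.2, -0.5]
grip_width: 1.003
```

```bash
python3 - <<'E'
from h import *
s,M=st()
w=snap('wrist','wrist8')
for k in('yellow','blue'):
  b=blobs(w,*COL[k],40);print(k,b)
  if b:
    p=plane(w,b[-1][2],182);print(p,rel(p,(522.9,343.8),43))
E
```

```text
t 7.9 tcp [496.1 306.4 222.6] gp [491.5 302.4 240.6] F [ 0.1  0.2 -0.5] w 1.003 yaw 42.6 z [ 0.241  0.211 -0.947] q [ 0.29  0.28  1.6   0.16  0.97 -2.09]
yellow [(np.int32(1393), (316, 280, 30, 55), [330.8, 307.7])]
[524.94350416 343.30226665 182.        ] (np.float64(1.2), np.float64(-1.8))
blue [(np.int32(280), (313, 335, 27, 49), [320.4, 355.5])]
[562.34461128 369.49248595 182.        ] (np.float64(46.4), np.float64(-8.1))
```

>>> play_rows --pt "14 20 -6 0 0 0 1" --pt "14 20 -12 0 0 0 1" --pt "2 1 -18 0 0 0 1" --pt "0 0 -12 0 0 0 1" --pt "0 0 0 0 0 0 1"

```text
time_s: 8.37
eef_pos: [525.8, 345.4, 173.1]
ee_rot: [0.152, -0.358, 0.92, 0.054]
force: [0.1, -0.5, -0.1]
grip_width: 1.002
```

```bash
python3 - <<'E'
from h import *
s,M=st()
w=snap('wrist','wrist9');b=blobs(w,*COL['yellow'],60);print(b,plane(w,b[0][2],184))
E
```

```text
t 8.37 tcp [525.8 345.4 173.1] gp [521.2 341.5 191.1] F [ 0.1 -0.5 -0.1] w 1.002 yaw 42.6 z [ 0.241  0.209 -0.948] q [ 0.35  0.43  1.53  0.15  0.89 -2.04]
[(np.int32(2992), (292, 272, 45, 80), [314.9, 312.3])] [523.24483405 341.88453969 184.        ]
```

>>> play_rows --pt "3 2 -6 0 0 0 1" --pt "0 0 -3 0 0 0 1" --pt "0 0 0 0 0 0 -1" --pt "0 0 0 0 0 0 -1" --pt "0 0 0 0 0 0 -1"

```text
time_s: 8.83
eef_pos: [530.4, 346.1, 168.3]
ee_rot: [0.155, -0.357, 0.92, 0.054]
force: [0.4, -0.0, 1.1]
grip_width: 0.605
```

>>> play_rows --pt "0 0 0 0 0 0 -1" --pt "0 0 0 0 0 0 -1" --pt "0 0 0 0 0 0 -1" --pt "0 0 0 0 0 0 -1" --pt "0 0 0 0 0 0 -1"

```text
time_s: 9.25
eef_pos: [530.4, 346.1, 169.5]
ee_rot: [0.156, -0.357, 0.919, 0.054]
force: [-0.6, 0.5, -0.1]
grip_width: 0.178
```

>>> play_rows --pt "0 0 9 0 0 0 -1" --pt "0 0 9 0 0 0 -1" --pt "0 0 1 0 0 0 -1" --pt "0 0 0 0 0 0 -1"

```text
time_s: 9.58
eef_pos: [530.3, 346.0, 190.4]
ee_rot: [0.156, -0.357, 0.919, 0.054]
force: [0.1, -0.1, -1.1]
grip_width: 0.178
```

```bash
python3 - <<'E'
from h import *
s,M=st();print(rel(s['eef_pos']-19*M[:,2],(522.9,343.8),43))
w=snap('wrist','wrist10');print(blobs(w,*COL['yellow'],60))
E
```

```text
t 9.58 tcp [530.3 346.  190.4] gp [525.6 342.1 208.4] F [ 0.1 -0.1 -1.1] w 0.178 yaw 42.6 z [ 0.248  0.21  -0.946] q [ 0.35  0.42  1.5   0.14  0.92 -2.03]
(np.float64(0.8), np.float64(-3.1))
[(np.int32(3148), (296, 272, 43, 80), [317.3, 312.5])]
```

Yellow held and lifted 21 mm. Sliding out and crossing over.

>>> play_rows --pt "-12 -10 0 0 0 0 -1" --pt "-17 -16 0 0 0 0 -1" --pt "-18 -17 0 0 0 0 -1" --pt "-18 -17 0 0 0 0 -1" --pt "-18 -17 0 0 0 0 -1"

```text
time_s: 10.05
eef_pos: [445.8, 268.3, 189.2]
ee_rot: [0.156, -0.358, 0.919, 0.054]
force: [0.3, -0.8, -1.0]
grip_width: 0.18
```

>>> play_rows --pt "-18 -20 0 0 0 0 -1" --pt "-8 -36 0 0 0 0 -1" --pt "-2 -38 0 0 0 0 -1" --pt "0 -38 0 0 0 0 -1" --pt "0 -30 0 0 0 0 -1"

```text
time_s: 10.47
eef_pos: [410.9, 103.5, 189.0]
ee_rot: [0.156, -0.362, 0.917, 0.055]
force: [0.4, -0.4, -0.4]
grip_width: 0.18
```

```bash
python3 - <<'E'
from h import *
s,M=st();print(rel(s['eef_pos']-19*M[:,2]))
E
```

```text
t 10.47 tcp [410.9 103.5 189. ] gp [406.2  99.5 207. ] F [ 0.4 -0.4 -0.4] w 0.18 yaw 43.2 z [ 0.248  0.213 -0.945] q [-0.2  -0.02  2.05  0.33  0.93 -2.69]
(np.float64(-73.8), np.float64(113.2))
```

Joint 6 is near its limit with the lean, so I'm taking out half the lean (a small harmless tilt) and ~9° of yaw before going to the entry.

>>> play_rows --pt "0 -20 0 -0.051 0.055 -0.075 -1" --pt "0 -25 0 -0.051 0.055 -0.075 -1" --pt "6 -32 0 0 0 0 -1" --pt "14 -30 0 0 0 0 -1" --pt "0 0 0 0 0 0 -1"

```text
time_s: 10.88
eef_pos: [430.7, -14.2, 190.1]
ee_rot: [0.089, -0.291, 0.952, 0.012]
force: [0.4, 1.4, -1.3]
grip_width: 0.178
```

```bash
python3 - <<'E'
from h import *
s,M=st();print(rel(s['eef_pos']-19*M[:,2]))
E
```

```text
t 10.88 tcp [430.7 -14.2 190.1] gp [427.6 -15.6 208.8] F [ 0.4  1.4 -1.3] w 0.178 yaw 34.2 z [ 0.163  0.074 -0.984] q [-0.39  0.06  1.93  0.15  1.03 -2.62]
(np.float64(-134.9), np.float64(13.4))
```

>>> play_rows --pt "9 -10 0 0 0 0 -1" --pt "0 0 0 0 0 0 -1" --pt "13 9 0 0 0 0 -1" --pt "13 10 0 0 0 0 -1" --pt "0 0 0 0 0 0 -1"

```text
time_s: 11.3
eef_pos: [466.1, -6.2, 189.7]
ee_rot: [0.089, -0.289, 0.953, 0.012]
force: [-0.4, 0.9, -1.2]
grip_width: 0.174
```

```bash
python3 - <<'E'
from h import *
s,M=st();print(rel(s['eef_pos']-19*M[:,2]))
E
```

```text
t 11.3 tcp [466.1  -6.2 189.7] gp [463.   -7.5 208.4] F [-0.4  0.9 -1.2] w 0.174 yaw 33.8 z [ 0.162  0.073 -0.984] q [-0.34  0.14  1.84  0.14  1.03 -2.56]
(np.float64(-103.2), np.float64(-4.3))
```

>>> play_rows --pt "-1 5 0 0 0 0 -1" --pt "11 9 0 0 0 0 -1" --pt "11 9 0 0 0 0 -1" --pt "10 9 0 0 0 0 -1" --pt "0 0 0 0 0 0 -1"

```text
time_s: 11.72
eef_pos: [494.3, 29.4, 189.3]
ee_rot: [0.087, -0.289, 0.953, 0.013]
force: [-0.1, 0.1, -0.6]
grip_width: 0.179
```

```bash
python3 - <<'E'
from h import *
s,M=st();print(rel(s['eef_pos']-19*M[:,2]))
sc=snap('scene','scene2');w=snap('wrist','wrist11')
cv2.imwrite('pics/m3.png',np.hstack([cv2.resize(sc['img'][180:290,250:350],(360,396),interpolation=cv2.INTER_CUBIC),cv2.resize(w['img'][100:480,120:520],(417,396))]))
E
```

```text
t 11.72 tcp [494.3  29.4 189.3] gp [491.3  28.  208. ] F [-0.1  0.1 -0.6] w 0.179 yaw 33.9 z [ 0.159  0.074 -0.984] q [-0.24  0.2   1.77  0.13  1.04 -2.45]
(np.float64(-58.4), np.float64(3.2))
```

View pics/m3.png

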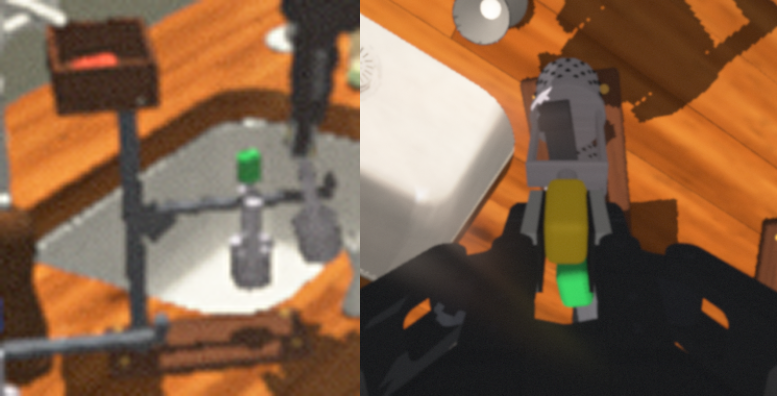

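View m3: yellow is threaded on the spare bar, whose tip shows through its window, and green hangs clear behind it. Restoring upright and lowering.

>>> play_rows --pt "1 -2 0 0.045 -0.048 0 -1" --pt "1 -1 0 0.045 -0.048 0 -1" --pt "0 0 -8 0 0 0 -1" --pt "0 0 -6 0 0 0 -1" --pt "0 0 -2 0 0 0 -1"

```text
time_s: 12.23
eef_pos: [492.2, 24.2, 172.3]
ee_rot: [0.146, -0.285, 0.946, 0.041]
force: [-1.0, 0.8, -1.7]
grip_width: 0.179
```

```bash
python3 - <<'E'
from h import *
s,M=st();print(rel(s['eef_pos']-19*M[:,2]))
E
```

```text
t 12.23 tcp [492.2  24.2 172.3] gp [487.4  21.2 190.4] F [-1.   0.8 -1.7] w 0.179 yaw 33.6 z [ 0.254  0.161 -0.954] q [-0.31  0.18  1.87  0.3   0.92 -2.63]
(np.float64(-65.9), np.float64(0.7))
```

>>> play_rows --pt "3 3 0 0 0 0 -1" --pt "0 0 -2 0 0 0 -1" --pt "0 0 0 0 0 0 -1"

```text
time_s: 12.48
eef_pos: [495.3, 27.7, 169.5]
ee_rot: [0.145, -0.285, 0.947, 0.041]
force: [0.1, -0.1, -0.1]
grip_width: 0.177
```

```bash
python3 - <<'E'
from h import *
s,M=st();print(rel(s['eef_pos']-19*M[:,2]))
E
```

```text
t 12.48 tcp [495.3  27.7 169.5] gp [490.5  24.7 187.7] F [ 0.1 -0.1 -0.1] w 0.177 yaw 33.6 z [ 0.251  0.16  -0.955] q [-0.3   0.19  1.87  0.29  0.91 -2.62]
(np.float64(-61.2), np.float64(1.2))
```

>>> play_rows --pt "0 0 -0.5 0 0 0 -1" --pt "0 0 0 0 0 0 1" --pt "0 0 0 0 0 0 1" --pt "0 0 0 0 0 0 1" --pt "0 0 0 0 0 0 1"

```text
time_s: 12.9
eef_pos: [496.0, 28.3, 169.6]
ee_rot: [0.145, -0.286, 0.946, 0.04]
force: [0.1, 0.0, 0.0]
grip_width: 0.74
```

>>> play_rows --pt "0 0 0 0 0 0 1" --pt "0 0 0 0 0 0 1" --pt "0 0 0 0 0 0 1" --pt "-3 -2 14 0 0 0 1" --pt "-7 -4 28 0 0 0 1"

```text
time_s: 13.32
eef_pos: [484.0, 23.0, 208.0]
ee_rot: [0.141, -0.286, 0.947, 0.043]
force: [0.3, -0.1, -0.1]
grip_width: 0.995
```

```bash
python3 - <<'E'
from h import *
s,M=st()
w=snap('wrist','wrist12')
for k in('yellow','green'):
  b=blobs(w,*COL[k],60);print(k,b);p=plane(w,b[0][2],184);print(p,rel(p))
E
```

```text
t 13.32 tcp [484.  23. 208.] gp [479.4  20.  226.2] F [ 0.3 -0.1 -0.1] w 0.995 yaw 33.6 z [ 0.242  0.162 -0.957] q [-0.32  0.12  1.84  0.27  1.02 -2.6 ]
yellow [(np.int32(1834), (296, 243, 34, 62), [313.0, 273.8])]
[489.03370833  23.82021092 184.        ] (np.float64(-62.9), np.float64(1.6))
green [(np.int32(1506), (309, 310, 31, 58), [323.9, 338.2])]
[524.57684008  54.48889047 184.        ] (np.float64(-15.9), np.float64(0.6))
```

Both hang on the spare bar (yellow x ≈ −63, green ≈ −16). Now going to blue, leaning to ~35°.

>>> play_rows --pt "-30 -5 8 0 0 0 1" --pt "-28 15 6 0 0 0.04 1" --pt "-6 37 0 0.025 -0.027 0.04 1" --pt "-2 38 0 0.036 -0.038 0.045 1" --pt "0 38 0 0.036 -0.038 0.04 1"

```text
time_s: 13.78
eef_pos: [419.2, 143.5, 231.7]
ee_rot: [0.209, -0.356, 0.907, 0.079]
force: [1.3, -0.4, 0.2]
grip_width: 1.003
```

>>> play_rows --pt "5 38 0 0.036 -0.038 0 1" --pt "15 35 0 0.036 -0.038 0 1" --pt "22 30 0 0.036 -0.038 0 1" --pt "15 15 0 0.006 -0.01 0 1" --pt "0 0 0 0 0 0 1"

```text
time_s: 14.2
eef_pos: [475.3, 271.9, 233.1]
ee_rot: [0.291, -0.35, 0.884, 0.111]
force: [-0.7, -0.0, -0.7]
grip_width: 1.001
```

```bash
python3 - <<'E'
from h import *
s,M=st()
w=snap('wrist','wrist13');b=blobs(w,(100,110,40),(130,255,255),60);print(b)
p=plane(w,max(b)[2],182);print(p,rel(p,(522.9,343.8),43))
cv2.imwrite('pics/wrist13.png',w['img'])
E
```

```text
t 14.2 tcp [475.3 271.9 233.1] gp [467.  264.3 248.4] F [-0.7 -0.  -0.7] w 1.001 yaw 43.3 z [ 0.436  0.4   -0.806] q [ 0.14  0.09  1.91  0.56  0.68 -2.54]
[(np.int32(835), (326, 300, 24, 41), [337.4, 320.3])]
[561.15798478 373.84735633 182.        ] (np.float64(48.5), np.float64(-4.1))
```

View pics/wrist13.png

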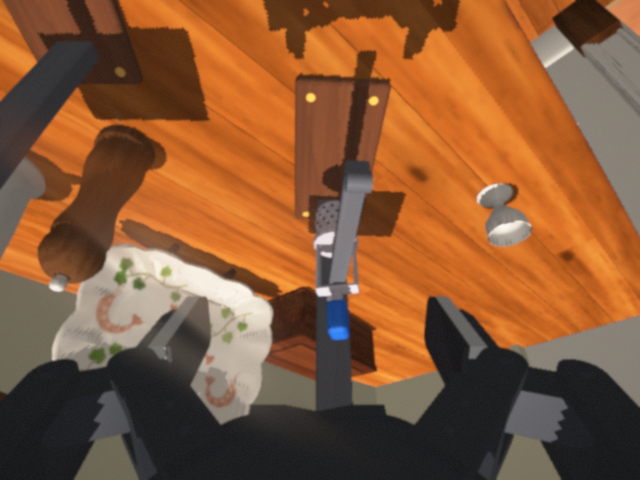

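Wrist view: blue grip at (337,320), bar free in front of it (tip at 357,170), nothing in the way. Approaching along the leaned tool axis.

>>> play_rows --pt "14 20 0 0 0 0 1" --pt "15 20 0 0 0 0 1" --pt "15 19 0 0 0 0 1" --pt "13 16 0 0 0 0 1" --pt "0 0 0 0 0 0 1"

```text
time_s: 14.67
eef_pos: [532.6, 345.7, 233.0]
ee_rot: [0.29, -0.348, 0.885, 0.11]
force: [0.5, 0.9, -0.1]
grip_width: 0.999
```

```bash
python3 - <<'E'
from h import *
s,M=st()
w=snap('wrist','wrist14');b=blobs(w,(100,110,40),(130,255,255),60);p=plane(w,max(b)[2],182);print(b,p)
t=np.array([p[0],p[1],181])+19*M[:,2]-s['eef_pos'];print('to go',t,'in tool',M.T@t)
E
```

```text
t 14.67 tcp [532.6 345.7 233. ] gp [524.3 338.2 248.4] F [ 0.5  0.9 -0.1] w 0.999 yaw 43.1 z [ 0.436  0.397 -0.808] q [ 0.28  0.27  1.68  0.44  0.66 -2.31]
[(np.int32(1407), (305, 230, 31, 53), [319.9, 256.8])] [561.97792441 374.71706414 182.        ]
to go [ 37.68717449  36.52877283 -67.36968648] in tool [-2.70568972  1.59462585 85.34333854]
```

>>> play_rows --pt "11 11 -20 0 0 0 1" --pt "11 11 -20 0 0 0 1" --pt "9 8 -15 0 0 0 1" --pt "3 3 -6 0 0 0 1" --pt "0 0 0 0 0 0 1"

```text
time_s: 15.13
eef_pos: [565.6, 373.4, 171.5]
ee_rot: [0.29, -0.347, 0.885, 0.109]
force: [-0.1, -0.2, 0.6]
grip_width: 0.998
```

```bash
python3 - <<'E'
from h import *
s,M=st()
w=snap('wrist','wrist15');b=blobs(w,(100,110,40),(130,255,255),60);p=plane(w,max(b)[2],184);print(b,p)
t=np.array([p[0],p[1],181])+19*M[:,2]-s['eef_pos'];print('to go',t,'in tool',M.T@t)
E
```

```text
t 15.13 tcp [565.6 373.4 171.5] gp [557.3 365.9 186.9] F [-0.1 -0.2  0.6] w 0.998 yaw 43.0 z [ 0.437  0.394 -0.808] q [ 0.32  0.43  1.63  0.48  0.54 -2.34]
[(np.int32(3232), (303, 279, 46, 80), [325.5, 318.8])] [557.27574119 370.19809113 184.        ]
to go [-0.02573191  4.28668037 -5.85947603] in tool [1.09900696 3.21895977 6.41406515]
```

>>> play_rows --pt "0 4 -4 0 0 0 1" --pt "1 1 -2 0 0 0 1" --pt "0 0 0 0 0 0 -1" --pt "0 0 0 0 0 0 -1" --pt "0 0 0 0 0 0 -1"

```text
time_s: 15.6
eef_pos: [566.4, 377.0, 170.3]
ee_rot: [0.292, -0.347, 0.885, 0.108]
force: [0.4, -0.5, -0.3]
grip_width: 0.604
```

>>> play_rows --pt "0 0 0 0 0 0 -1" --pt "0 0 0 0 0 0 -1" --pt "0 0 0 0 0 0 -1" --pt "0 0 0 0 0 0 -1" --pt "0 0 0 0 0 0 -1"

```text
time_s: 16.02
eef_pos: [566.4, 377.0, 171.4]
ee_rot: [0.293, -0.347, 0.884, 0.108]
force: [0.3, 0.5, 1.5]
grip_width: 0.178
```

```bash
python3 - <<'E'
from h import *
s,M=st()
w=snap('wrist','wrist16');print(blobs(w,(100,110,40),(130,255,255),60))
E
```

```text
t 16.02 tcp [566.4 377.  171.4] gp [558.  369.5 186.6] F [0.3 0.5 1.5] w 0.178 yaw 43.1 z [ 0.443  0.395 -0.805] q [ 0.33  0.44  1.63  0.48  0.53 -2.34]
[(np.int32(3176), (296, 276, 43, 80), [317.2, 315.8])]
```

>>> play_rows --pt "0 0 9 0 0 0 -1" --pt "0 0 9 0 0 0 -1" --pt "0 0 1 0 0 0 -1" --pt "-10 -9 0 0 0 0 -1" --pt "-15 -14 0 0 0 0 -1"

```text
time_s: 16.48
eef_pos: [542.1, 354.6, 192.6]
ee_rot: [0.293, -0.347, 0.884, 0.108]
force: [-0.3, -0.0, -0.5]
grip_width: 0.179
```

```bash
python3 - <<'E'
from h import *
s,M=st();print(rel(s['eef_pos']-19*M[:,2],(522.9,343.8),43))
E
```

```text
t 16.48 tcp [542.1 354.6 192.6] gp [533.7 347.  207.9] F [-0.3 -0.  -0.5] w 0.179 yaw 43.2 z [ 0.443  0.395 -0.804] q [ 0.3   0.35  1.7   0.49  0.56 -2.36]
(np.float64(10.1), np.float64(-5.0))
```

>>> play_rows --pt "-17 -14 0 0 0 0 -1" --pt "-18 -16 0 0 0 0 -1" --pt "-18 -17 0 0 0 0 -1" --pt "-18 -17 0 0 0 0 -1" --pt "-18 -17 2 0 0 0 -1"

```text
time_s: 16.9
eef_pos: [449.2, 271.2, 195.8]
ee_rot: [0.294, -0.348, 0.883, 0.108]
force: [0.2, -0.4, -1.0]
grip_width: 0.18
```

>>> play_rows --pt "-14 -16 6 0 0 -0.05 -1" --pt "-6 -30 8 0 0 -0.1 -1" --pt "-2 -32 8 0 0 -0.11 -1" --pt "0 -32 8 0 0 -0.11 -1" --pt "0 -32 6 0 0 -0.11 -1"

```text
time_s: 17.32
eef_pos: [421.6, 124.5, 233.2]
ee_rot: [0.312, -0.121, 0.942, 0.033]
force: [0.5, -0.5, -1.2]
grip_width: 0.18
```

```bash
python3 - <<'E'
from h import *
s,M=st();print(rel(s['eef_pos']-19*M[:,2]))
w=snap('wrist','wrist17');print(blobs(w,(100,110,40),(130,255,255),60))
E
```

```text
t 17.32 tcp [421.6 124.5 233.2] gp [410.6 121.9 248.5] F [ 0.5 -0.5 -1.2] w 0.18 yaw 15.0 z [ 0.579  0.138 -0.803] q [-0.1  -0.2   2.18  0.36  0.58 -2.17]
(np.float64(-55.5), np.float64(127.0))
[(np.int32(3100), (296, 276, 43, 79), [317.2, 315.4])]
```

>>> play_rows --pt "-2 -32 2 0 0 -0.11 -1" --pt "-2 -34 0 0 0 -0.11 -1" --pt "-2 -34 0 0 0 -0.11 -1" --pt "0 -34 0 0 0 -0.11 -1" --pt "0 -30 0 0 0 -0.11 -1"

```text
time_s: 17.78
eef_pos: [414.0, -47.8, 240.1]
ee_rot: [0.313, 0.152, 0.936, -0.059]
force: [-0.2, -0.8, -0.8]
grip_width: 0.18
```

>>> play_rows --pt "0 -20 0 0 0 -0.05 -1" --pt "0 -4 0 0 0 0 -1" --pt "0 0 0 0 0 0 -1"

```text
time_s: 18.03
eef_pos: [413.7, -76.2, 241.5]
ee_rot: [0.312, 0.18, 0.93, -0.069]
force: [0.5, 0.4, -1.8]
grip_width: 0.178
```

```bash
python3 - <<'E'
from h import *
s,M=st()
w=snap('wrist','wrist18');cv2.imwrite('pics/wrist18.png',w['img']);print([proj(w,p).round() for p in[(456,-155,97),(456,-155,7)]])
snap('side','side3')
E
```

```text
t 18.03 tcp [413.7 -76.2 241.5] gp [403.2 -71.6 256.6] F [ 0.5  0.4 -1.8] w 0.178 yaw -21.6 z [ 0.555 -0.241 -0.796] q [-0.49 -0.25  2.2   0.1   0.55 -1.75]
[array([251., 178.]), array([262., 112.])]
```

View pics/wrist18.png

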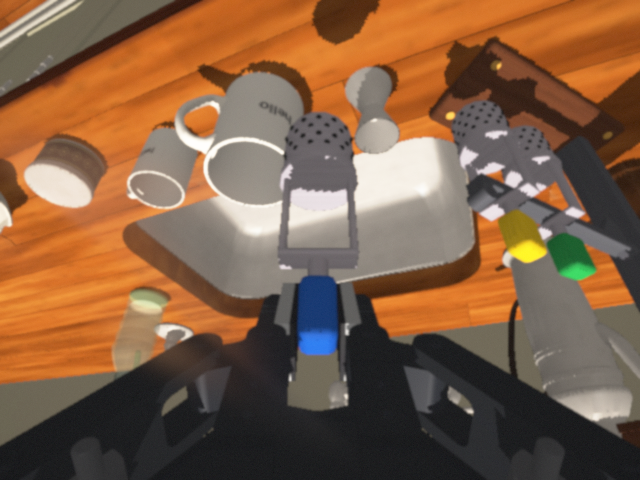

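Wrist view: the mug's rim spans about (205–294, 137–205), partly hidden on the right by the held blue infuser, with its handle on the upper left. Yellow and green hang on the spare hook at right. I'll fit a 39 mm circle to the rim points on the plane z = 97.

```bash
python3 - <<'E'
from h import *
from scipy.optimize import least_squares
w=load('wrist18');g=cv2.cvtColor(w['img'],cv2.COLOR_BGR2GRAY).astype(float)
# predicted outer rim, refine each point by steepest bright->dark step outward
def edges(c,img,ctr,angs,z=97):
    P=[]
    for a in angs:
        rr=np.arange(30,50,0.5);uv=np.array([proj(c,(ctr[0]+r*np.cos(a),ctr[1]+r*np.sin(a),z)) for r in rr]).astype(np.float32)
        v=cv2.remap(img.astype(np.float32),uv[:,:1],uv[:,1:],cv2.INTER_LINEAR)[:,0]
        i=np.argmin(np.diff(cv2.GaussianBlur(v[:,None],(1,3),0)[:,0]));P.append((ctr[0]+rr[i]*np.cos(a),ctr[1]+rr[i]*np.sin(a)))
    return np.array(P)
for c,img,angs in[(w,g,np.radians(np.arange(-110,60,6))),(load('side3'),cv2.cvtColor(load('side3')['img'],cv2.COLOR_BGR2GRAY).astype(float),np.radians(np.arange(0,360,12)))]:
    ctr=np.array([456,-155.])
    for _ in range(3):
        P=edges(c,img,ctr,angs);f=least_squares(lambda q:np.hypot(*(P-q).T)-39,ctr,loss='soft_l1',f_scale=1);ctr=f.x
    print(ctr.round(1),np.sort(abs(f.fun)).round(1)[::4])
for u in[(205,177),(250,205),(228,199)]:print(plane(w,u,97))
E
```

```text
[ 454.4 -153.2] [0.  0.1 0.2 0.4 0.6 5.7 8.2 9.5]
[ 455.8 -151.1] [0.  0.2 0.3 0.7 1.  1.2 1.7 2.9]
[ 441.37473074 -189.62632031   97.        ]
[ 485.19823798 -172.80985323   97.        ]
[ 471.17972384 -186.83950083   97.        ]
```

```bash
python3 - <<'E'
from h import *
w=load('wrist18');gp=np.array([403.2,-71.6,256.6]);y=np.radians(-21.6);f=np.array([np.cos(y),np.sin(y),0])
for d in(-6,-3,0,3,6):
    b=gp+d*f-[0,0,123.6]
    print(d,'basket front bottom',proj(w,b-19.5*f).round(1),'strap front lo/hi',proj(w,b-7*f+[0,0,87]).round(1),proj(w,b-7*f+[0,0,90]).round(1),'strap rear hi',proj(w,b+7*f+[0,0,90]).round(1),'block front lo/hi, rear hi',[proj(w,b+k*f+[0,0,z])[1].round(1) for k,z in((-11,102),(-11,130),(11,130))])
g=w['img'].astype(int)
print('blue rows',[(r,g[r,318].tolist()) for r in (270,272,274,276,278,280,348,350,352,354,356,358)])
print('col298',[(r,int(g[r,300].sum()/3)) for r in range(236,272,2)])
print('col318 top',[(r,int(g[r,318].sum()/3)) for r in range(104,124,2)])
E
```

```text
-6 basket front bottom [320.4  82.1] strap front lo/hi [318.4 225.9] [318.3 231.7] strap rear hi [318.6 251.1] block front lo/hi, rear hi [np.float64(250.6), np.float64(320.0), np.float64(343.6)]
-3 basket front bottom [320.4  87.3] strap front lo/hi [318.5 230.4] [318.4 236.1] strap rear hi [318.6 254.9] block front lo/hi, rear hi [np.float64(255.0), np.float64(323.6), np.float64(346.4)]
0 basket front bottom [320.4  92.3] strap front lo/hi [318.5 234.7] [318.4 240.4] strap rear hi [318.7 258.6] block front lo/hi, rear hi [np.float64(259.2), np.float64(327.1), np.float64(349.0)]
3 basket front bottom [320.4  97.3] strap front lo/hi [318.6 238.8] [318.5 244.5] strap rear hi [318.7 262.2] block front lo/hi, rear hi [np.float64(263.3), np.float64(330.5), np.float64(351.6)]
6 basket front bottom [320.5 102.1] strap front lo/hi [318.6 242.9] [318.5 248.5] strap rear hi [318.8 265.7] block front lo/hi, rear hi [np.float64(267.3), np.float64(333.7), np.float64(354.1)]
blue rows [(270, [102, 98, 104]), (272, [104, 100, 107]), (274, [102, 92, 94]), (276, [104, 64, 44]), (278, [107, 55, 24]), (280, [114, 59, 26]), (348, [241, 129, 50]), (350, [241, 128, 51]), (352, [239, 126, 51]), (354, [194, 117, 90]), (356, [96, 108, 113]), (358, [91, 108, 115])]
col298 [(236, 161), (238, 157), (240, 153), (242, 146), (244, 141), (246, 138), (248, 107), (250, 110), (252, 113), (254, 105), (256, 106), (258, 104), (260, 104), (262, 104), (264, 102), (266, 99), (268, 111), (270, 132)]
col318 top [(104, 116), (106, 116), (108, 116), (110, 113), (112, 108), (114, 80), (116, 35), (118, 69), (120, 100), (122, 103)]
```

```bash
python3 - <<'E'
from h import *
from scipy.optimize import least_squares
w=load('wrist18');gp=np.array([403.2,-71.6,256.6]);y=np.radians(-21.6);f=np.array([np.cos(y),np.sin(y),0]);n=np.array([0,0,1])
obs=[((-19.5,0),114),((-7,87),247),((7,90),268),((-11,102),275),((11,130),354)]
def pt(q,k,z):
    c,s=np.cos(q[2]),np.sin(q[2]);k2,z2=k*c-(z-116)*s,k*s+(z-116)*c
    return gp+(q[0]+k2)*f+(q[1]-7.6+z2)*n
r=lambda q:[proj(w,pt(q,*a))[1]-b for a,b in obs]
for fix in(False,True):
    s=least_squares((lambda q:r([q[0],q[1],0])) if fix else r,[6,0] if fix else [6,0,0]);q=[*s.x,0][:3];print(s.x.round(3),np.round(s.fun,1),'bottom rel gp',(pt(q,0,0)-gp).round(1),'lid',(pt(q,0,42)-gp).round(1))
E
```

```text
[ 1.6497e+01 -3.8510e+00 -7.0000e-03] [-0.9  2.1  2.1 -2.5 -0.7] bottom rel gp [  14.6   -5.8 -127.4] lid [ 14.8  -5.9 -85.4]
[15.671 -3.488] [-0.7  1.9  2.1 -2.8 -0.4] bottom rel gp [  14.6   -5.8 -127.1] lid [ 14.6  -5.8 -85.1]
```

>>> play_rows --pt "4 -20 0 0 0 0 -1" --pt "12 -20 0 0 0 0 -1" --pt "14 -20 0 0 0 0 -1" --pt "11 -14 0 0 0 0 -1" --pt "0 0 0 0 0 0 -1"

```text
time_s: 18.55
eef_pos: [456.7, -146.0, 241.8]
ee_rot: [0.313, 0.173, 0.931, -0.067]
force: [0.0, 0.3, -0.8]
grip_width: 0.173
```

```bash
python3 - <<'E'
from h import *
s,M=st();gp=s['eef_pos']-19*M[:,2];y=np.arctan2(M[1,2],M[0,2]);f=np.array([np.cos(y),np.sin(y),0])
print('axis',gp+9*f,'to go',np.array([454.5,-152.5])-(gp+9*f)[:2])
w=snap('wrist','wrist19')
E
```

```text
t 18.55 tcp [ 456.7 -146.   241.8] gp [ 446.  -141.6  256.9] F [ 0.   0.3 -0.8] w 0.173 yaw -20.7 z [ 0.56  -0.232 -0.795] q [-0.64 -0.1   2.08  0.28  0.55 -2.04]
axis [ 454.32360829 -145.05355336  256.92167067] to go [ 0.17639171 -7.44644664]
```

>>> play_rows --pt "0 -5 0 0 0 0 -1" --pt "0 -2 -8 0 0 0 -1" --pt "0 0 -8 0 0 0 -1" --pt "0 0 -6 0 0 0 -1" --pt "0 0 0 0 0 0 -1"

```text
time_s: 19.02
eef_pos: [454.7, -148.0, 216.7]
ee_rot: [0.312, 0.17, 0.932, -0.065]
force: [-0.0, -0.0, -1.8]
grip_width: 0.176
```

```bash
python3 - <<'E'
from h import *
s,M=st();gp=s['eef_pos']-19*M[:,2];y=np.arctan2(M[1,2],M[0,2]);f=np.array([np.cos(y),np.sin(y),0])
print('axis',gp+9*f,'to go',np.array([454.5,-152.5])-(gp+9*f)[:2])
w=snap('wrist','wrist20');sc=snap('scene','scene3');sd=snap('side','side4')
m=(454.5,-152.5)
im=w['img'].copy()
u=proj(sc,(*m,100)).astype(int);v=proj(sd,(*m,100)).astype(int)
A=cv2.resize(im[40:380,140:500],(400,378));C=cv2.resize(sc['img'][u[1]-50:u[1]+40,u[0]-45:u[0]+50],(399,378),interpolation=cv2.INTER_CUBIC)
print('mug px scene',u,'side',v,'wrist',proj(w,(*m,97)))
cv2.imwrite('pics/m4.png',np.hstack([A,C]))
E
```

```text
t 19.02 tcp [ 454.7 -148.   216.7] gp [ 444.  -143.6  231.8] F [-0.  -0.  -1.8] w 0.176 yaw -20.3 z [ 0.56  -0.227 -0.797] q [-0.65 -0.07  2.12  0.35  0.48 -2.12]
axis [ 452.35112294 -147.01728777  231.82894316] to go [ 2.14887706 -5.48271223]
mug px scene [368 228] side [299 273] wrist [313.07330352 128.96355794]
```

View pics/m4.png

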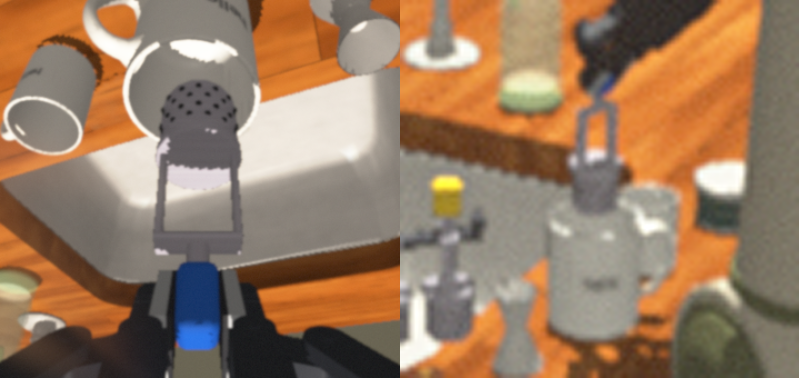

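Last picture (12 of 12), above the mug: the basket is ~6 px right of the rim centre in the wrist view, which agrees with the computed −5.5 mm in y. In the scene view it's centred over the mug within ~1 px. Correcting, then lowering.

>>> play_rows --pt "4 -4 0 0 0 0 -1" --pt "2 -2 0 0 0 0 -1" --pt "0 0 0 0 0 0 -1"

```text
time_s: 19.42
eef_pos: [462.3, -155.3, 219.5]
ee_rot: [0.314, 0.17, 0.932, -0.066]
force: [-0.3, 0.2, -1.3]
grip_width: 0.181
```

```bash
cat >> h.py <<'E'
def togo():
    s,M=st();gp=s['eef_pos']-19*M[:,2];y=np.arctan2(M[1,2],M[0,2]);f=np.array([np.cos(y),np.sin(y),0])
    print('to go',(np.array([454.5,-152.5])-(gp+7.5*f)[:2]).round(1))
    return gp,f
E
python3 - <<'E'
from h import *
gp,f=togo()
sc=snap('scene','scene4');g=cv2.cvtColor(sc['img'],cv2.COLOR_BGR2GRAY)
for z in(-115,-105,-95):
    u=proj(sc,gp+7.5*f+[0,0,z]);r=int(round(u[1]));print('basket row',r,'pred col',u[0].round(1),g[r,int(u[0])-14:int(u[0])+16].tolist(),'from',int(u[0])-14)
u=proj(sc,(454.5,-152.5,97));print('mug pred col',u);
for r in(240,250):print(r,g[r,345:395].tolist())
E
```

```text
t 19.42 tcp [ 462.3 -155.3  219.5] gp [ 451.6 -150.9  234.6] F [-0.3  0.2 -1.3] w 0.181 yaw -20.2 z [ 0.563 -0.229 -0.794] q [-0.65 -0.05  2.1   0.35  0.48 -2.12]
to go [-4.   1.3]
basket row 223 pred col 368.0 [142, 146, 144, 145, 148, 143, 147, 139, 137, 122, 95, 98, 108, 108, 113, 109, 111, 110, 111, 100, 95, 113, 146, 168, 169, 165, 163, 167, 163, 172] from 353
basket row 221 pred col 368.0 [155, 146, 115, 115, 120, 113, 88, 83, 77, 87, 97, 102, 110, 112, 111, 112, 111, 105, 100, 99, 79, 73, 88, 107, 152, 184, 187, 191, 199, 189] from 354
basket row 218 pred col 368.1 [73, 69, 76, 74, 83, 79, 78, 78, 78, 83, 105, 110, 117, 120, 118, 120, 122, 115, 110, 100, 84, 72, 67, 87, 128, 162, 160, 157, 160, 163] from 354
mug pred col [368.71902715 229.42036681]
240 [153, 147, 149, 146, 150, 147, 148, 143, 143, 146, 152, 161, 153, 141, 145, 148, 153, 150, 153, 156, 157, 156, 161, 162, 161, 158, 159, 161, 160, 157, 155, 154, 152, 148, 145, 155, 157, 161, 161, 159, 160, 154, 151, 158, 155, 156, 159, 158, 157, 152]
250 [162, 140, 135, 143, 137, 137, 138, 141, 136, 137, 147, 149, 147, 143, 139, 145, 150, 151, 149, 153, 158, 160, 158, 163, 162, 164, 161, 159, 158, 156, 156, 154, 148, 149, 154, 161, 157, 163, 163, 164, 159, 154, 138, 139, 130, 119, 105, 91, 83, 74]
```

The scene camera confirms the axis offset (basket column 368.3 measured, 368.0 predicted). Fine correction and first descent.

>>> play_rows --pt "-2.5 1 0 0 0 0 -1" --pt "0 0 -8 0 0 0 -1" --pt "0 0 -10 0 0 0 -1" --pt "0 0 -8 0 0 0 -1" --pt "0 0 0 0 0 0 -1"

```text
time_s: 19.88
eef_pos: [459.1, -154.1, 191.8]
ee_rot: [0.315, 0.17, 0.932, -0.066]
force: [0.2, 0.4, -1.4]
grip_width: 0.179
```

```bash
python3 -c "
from h import *
togo()"
```

```text
t 19.88 tcp [ 459.1 -154.1  191.8] gp [ 448.4 -149.7  206.9] F [ 0.2  0.4 -1.4] w 0.179 yaw -20.2 z [ 0.563 -0.23  -0.793] q [-0.65 -0.02  2.15  0.42  0.4  -2.2 ]
to go [-0.8  0. ]
```

>>> play_rows --pt "0 0 -12 0 0 0 -1" --pt "0 0 -12 0 0 0 -1" --pt "0 0 -10 0 0 0 -1" --pt "0 0 -8 0 0 0 -1" --pt "0 0 0 0 0 0 -1"

```text
time_s: 20.3
eef_pos: [458.7, -154.2, 148.1]
ee_rot: [0.315, 0.17, 0.931, -0.067]
force: [0.9, 0.8, -1.7]
grip_width: 0.176
```

```bash
python3 -c "
from h import *
togo()"
```

```text
t 20.3 tcp [ 458.7 -154.2  148.1] gp [ 447.9 -149.8  163.2] F [ 0.9  0.8 -1.7] w 0.176 yaw -20.3 z [ 0.563 -0.232 -0.793] q [-0.65  0.07  2.21  0.63  0.27 -2.42]
to go [-0.4  0.1]
```

>>> play_rows --pt "0 0 -7 0 0 0 -1" --pt "0 0 -7 0 0 0 -1" --pt "0 0 -4 0 0 0 -1" --pt "0 0 -2 0 0 0 -1" --pt "0 0 0 0 0 0 -1"

```text
time_s: 20.72
eef_pos: [459.4, -154.7, 129.5]
ee_rot: [0.316, 0.17, 0.931, -0.068]
force: [-0.1, 0.6, -1.9]
grip_width: 0.176
```

```bash
python3 -c "
from h import *
togo()"
```

```text
t 20.72 tcp [ 459.4 -154.7  129.5] gp [ 448.7 -150.2  144.5] F [-0.1  0.6 -1.9] w 0.176 yaw -20.2 z [ 0.565 -0.233 -0.791] q [-0.65  0.12  2.23  0.8   0.22 -2.6 ]
to go [-1.1  0.6]
```

>>> play_rows --pt "-1 0.5 -3 0 0 -0.05 -1" --pt "0 0 -3 0 0 -0.05 -1" --pt "0 0 -2 0 0 -0.03 -1" --pt "0 0 -1 0 0 0 -1" --pt "0 0 0 0 0 0 -1"

```text
time_s: 21.13
eef_pos: [459.4, -154.8, 123.6]
ee_rot: [0.313, 0.226, 0.918, -0.087]
force: [0.9, 0.1, -1.4]
grip_width: 0.173
```

```bash
python3 -c "
from h import *
togo()"
```

```text
t 21.13 tcp [ 459.4 -154.8  123.6] gp [ 449.2 -149.   138.5] F [ 0.9  0.1 -1.4] w 0.173 yaw -27.2 z [ 0.535 -0.301 -0.789] q [-0.59  0.14  2.23  0.41  0.13 -2.07]
to go [-1.2  0.2]
```

>>> play_rows --pt "-1 0 -3 0 0 0 -1" --pt "0 0 -2 0 0 0 -1" --pt "0 0 -1 0 0 0 -1" --pt "0 0 0 0 0 0 -1"

```text
time_s: 21.47
eef_pos: [459.0, -155.3, 119.0]
ee_rot: [0.314, 0.223, 0.919, -0.088]
force: [-0.3, -0.6, -1.6]
grip_width: 0.176
```

```bash
python3 -c "
from h import *
togo()"
```

```text
t 21.47 tcp [ 459.  -155.3  119. ] gp [ 448.7 -149.6  134. ] F [-0.3 -0.6 -1.6] w 0.176 yaw -26.8 z [ 0.538 -0.301 -0.787] q [-0.6   0.15  2.23  0.52  0.11 -2.19]
to go [-0.8  0.8]
```

>>> play_rows --pt "0 0 -1.5 0 0 0 -1" --pt "0 0 -1 0 0 0 -1" --pt "0 0 -0.5 0 0 0 -1" --pt "0 0 0 0 0 0 -1"

```text
time_s: 21.8
eef_pos: [459.3, -155.9, 116.9]
ee_rot: [0.315, 0.222, 0.919, -0.088]
force: [0.1, 0.5, -1.7]
grip_width: 0.175
```

```bash
python3 -c "
from h import *
togo()"
```

```text
t 21.8 tcp [ 459.3 -155.9  116.9] gp [ 449.  -150.2  131.8] F [ 0.1  0.5 -1.7] w 0.175 yaw -26.7 z [ 0.539 -0.301 -0.786] q [-0.6   0.15  2.24  0.57  0.1  -2.25]
to go [-1.1  1.4]
```

Expected contact is near gp z ≈ 130.6. Continuing in tiny steps.

>>> play_rows --pt "0 0 -1 0 0 0 -1" --pt "0 0 -0.8 0 0 0 -1" --pt "0 0 0 0 0 0 -1"

```text
time_s: 22.05
eef_pos: [460.2, -156.6, 116.5]
ee_rot: [0.316, 0.222, 0.918, -0.088]
force: [-0.4, -0.5, 0.8]
grip_width: 0.175
```

>>> play_rows --pt "0 0 -0.8 0 0 0 -1" --pt "0 0 0 0 0 0 -1"

```text
time_s: 22.22
eef_pos: [460.7, -156.9, 116.5]
ee_rot: [0.317, 0.222, 0.918, -0.089]
force: [-2.2, 0.8, 1.7]
grip_width: 0.18
```

```bash
python3 -c "
from h import *
togo()"
```

```text
t 22.22 tcp [ 460.7 -156.9  116.5] gp [ 450.4 -151.2  131.3] F [-2.2  0.8  1.7] w 0.18 yaw -26.6 z [ 0.543 -0.304 -0.783] q [-0.6   0.16  2.24  0.63  0.09 -2.3 ]
to go [-2.5  2.3]
```

Floor contact (force turned from −1.6 to +1.7 N). Releasing and backing out along the tool axis.

>>> play_rows --pt "0 0 0 0 0 0 0.2" --pt "0 0 0 0 0 0 0.2" --pt "0 0 0 0 0 0 0.2" --pt "0 0 0 0 0 0 0.6" --pt "0 0 0 0 0 0 0.6"

```text
time_s: 22.63
eef_pos: [460.6, -157.0, 116.2]
ee_rot: [0.317, 0.222, 0.918, -0.089]
force: [0.4, 0.3, -0.3]
grip_width: 0.804
```

```bash
python3 -c "
from h import *
togo()"
```

```text
t 22.63 tcp [ 460.6 -157.   116.2] gp [ 450.3 -151.2  131.1] F [ 0.4  0.3 -0.3] w 0.804 yaw -26.6 z [ 0.543 -0.304 -0.783] q [-0.6   0.16  2.24  0.63  0.09 -2.3 ]
to go [-2.4  2.4]
```

>>> play_rows --pt "-4 2 7 0 0 0 0.6" --pt "-6 4 12 0 0 0 0.6" --pt "-8 5 16 0 0 0 0.6" --pt "-10 6 20 0 0 0 0.6" --pt "-10 6 20 0 0 0 0.6"

```text
time_s: 23.05
eef_pos: [419.9, -133.5, 189.0]
ee_rot: [0.312, 0.224, 0.919, -0.089]
force: [-0.5, -0.0, -0.7]
grip_width: 0.798
```

>>> play_rows --pt "-12 10 25 0 0 0 0.6" --pt "-12 15 25 0 0 0 0.6" --pt "-5 10 15 0 0 0 0.6" --pt "0 0 0 0 0 0 0.6" --pt "0 0 0 0 0 0 0.6"

```text
time_s: 23.47
eef_pos: [388.1, -97.1, 260.8]
ee_rot: [0.315, 0.224, 0.918, -0.091]
force: [0.3, -0.0, -0.2]
grip_width: 0.794
```

```bash
python3 - <<'E'
from h import *
st()
B=((100,110,40),(130,255,255))
C={n:snap(n,n+'F') for n in('wrist','scene','side')}
for n,c in C.items():
    print(n,'blue',[b for b in blobs(c,*B,6) if b[0]<6000],'| yellow',blobs(c,*COL['yellow'],20),'| green',blobs(c,*COL['green'],20))
    print('  pred blue grip at (454.5,-152.5,123)',proj(c,(454.5,-152.5,123)).round(1))
b=max(blobs(C['wrist'],*B,30));p=plane(C['wrist'],b[2],126);print('blue',p)
# mug / bystanders: image change since start in side view
d=cv2.absdiff(load('side0')['img'],C['side']['img']).max(2);m=cv2.morphologyEx((d>60).astype(np.uint8),cv2.MORPH_OPEN,np.ones((3,3)))
n,l,s,ce=cv2.connectedComponentsWithStats(m);print('side changes',[(s[i][:5].tolist()) for i in range(1,n) if s[i][4]>8])
E
```

```text
t 23.47 tcp [388.1 -97.1 260.8] gp [377.9 -91.3 275.7] F [ 0.3 -0.  -0.2] w 0.794 yaw -26.8 z [ 0.538 -0.308 -0.785] q [-0.55 -0.34  2.21  0.04  0.6  -1.67]
wrist blue [(np.int32(567), (288, 183, 18, 36), [297.1, 200.7])] | yellow [(np.int32(1525), (542, 188, 49, 50), [565.4, 213.1])] | green [(np.int32(1423), (591, 208, 49, 45), [615.1, 230.5])]
  pred blue grip at (454.5,-152.5,123) [299.9 193.6]
scene blue [(np.int32(40), (366, 217, 6, 9), [368.4, 220.7])] | yellow [(np.int32(302), (206, 219, 22, 17), [216.3, 227.1]), (np.int32(49), (331, 221, 7, 8), [333.7, 224.3])] | green [(np.int32(37), (316, 222, 6, 8), [318.6, 225.3])]
  pred blue grip at (454.5,-152.5,123) [368.9 222.6]
side blue [(np.int32(35), (298, 268, 7, 8), [301.1, 271.5])] | yellow [(np.int32(165), (322, 103, 14, 15), [328.6, 109.9]), (np.int32(37), (303, 215, 6, 8), [305.5, 218.1])] | green [(np.int32(34), (312, 206, 6, 8), [314.8, 209.5])]
  pred blue grip at (454.5,-152.5,123) [299.3 270.9]
blue [ 458.3845172  -157.36063624  126.        ]
side changes [[204, 55, 3, 3, 9], [162, 57, 71, 59, 1493], [189, 66, 3, 3, 9
[... 207 characters left out ...]
2, 3, 3, 9], [96, 125, 3, 6, 18], [129, 127, 13, 11, 98], [100, 134, 28, 32, 349], [314, 135, 6, 6, 29], [127, 137, 16, 17, 105], [101, 142, 5, 15, 60], [306, 143, 4, 4, 14], [294, 149, 27, 21, 175], [294, 151, 6, 8, 33], [148, 156, 9, 7, 37], [104, 168, 17, 26, 358], [95, 186, 62, 48, 1497], [209, 200, 21, 15, 99], [167, 202, 51, 48, 758], [201, 206, 5, 4, 19], [311, 207, 7, 7, 38], [198, 211, 4, 4, 15], [234, 211, 3, 3, 9], [304, 215, 4, 5, 19], [316, 215, 3, 3, 9], [306, 223, 4, 4, 15], [313, 222, 5, 4, 18], [172, 228, 14, 15, 80], [303, 230, 7, 4, 24], [148, 239, 13, 8, 58], [162, 243, 3, 3, 9], [197, 247, 7, 15, 69], [272, 246, 8, 10, 55], [152, 257, 26, 19, 150], [297, 269, 8, 14, 71]]
```

```bash
python3 - <<'E'
from h import *
from rig import ctrl
C=[load(n+'F') for n in('wrist','scene','side')]
print(tri(C,[(297.1,200.7),(368.4,220.7),(301.1,271.5)]))
g=C[1]['img']; from scipy.optimize import least_squares
# mug shift between first and last side view
a,b=[cv2.cvtColor(x['img'],cv2.COLOR_BGR2GRAY)[278:300,282:318].astype(np.float32) for x in(load('side0'),C[2])]
print('mug shift px',cv2.phaseCorrelate(a,b))
for n,u,o,y in(('yel',[(565.4,213.1),(333.7,224.3),(305.5,218.1)],(536.8,64.7),42),('grn',[(615.1,230.5),(318.6,225.3),(314.8,209.5)],(536.8,64.7),42)):
    p,e=tri(C,u);print(n,p.round(1),rel(p,o,y))
E
```

```text
(array([ 459.46171818, -157.58475966,  126.50832266]), [np.float64(1.1289554998250442), np.float64(0.7815702762997195), np.float64(1.142174259202466)])
mug shift px ((-0.5855929998910234, 0.5802818982298117), 0.673757513916051)
yel [491.   25.4 181.2] (np.float64(-60.3), np.float64(1.4))
grn [527.4  57.1 181.8] (np.float64(-12.1), np.float64(0.6))
```

```bash
python3 -c "
from rig import ctrl
print(ctrl.finish_job())"
```

```text
the job is handed in; nothing more can be done
None
```

I hung the green infuser and then the yellow one on the spare hook's bar. After that I took the blue one off with the gripper leaned back, lowered it into the large white mug and released it at first floor contact (about 3 N). The job was handed in at about 23.5 s of the 70 s, with the arm clear of everything.

**Last checks, from three cameras:**
- **Yellow and green:** both hang on the spare bar at x ≈ −60 and −12 mm, within 1.5 mm of its centreline and at hanging height.
- **Blue:** the grip's measured height fits an infuser standing on the mug's floor (126.5 mm measured, 123 mm expected; the hanging ones read 2–3 mm high the same way). It stands about 7 mm off the mug's centre, nearly all of the 8 mm free play. I judged it upright from that height, not from a tilt measurement.
- **Mug:** one rough image comparison suggested a shift of about 0.6 px (≈ 2 mm). It is uncertain because the blue infuser now shows in that part of the picture, so I could not rule out a small nudge.
- **Bystanders:** I did not measure them one by one. The side-view comparison showed no clear change at any of them. One small unexplained change near pixel (272, 246), on or near the worktop's front edge, I took for the gripper or its shadow.

The strongest force I saw was 38 N, when green was seated on the bar; it came up through the infuser, not the gripper body.

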